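Clear the sample tubes and count in the plugs

ROBOT

A 6-joint arm with a two-finger parallel gripper is mounted at the origin on the work surface. World frame = base frame: x ahead of the robot, y to its left, z up, the work surface at z = 0. Lengths are in mm, angles in rad, forces in N, time in s.
With the tool pointing down it reaches from about 300 to 775 mm from the base axis. Payload 14.6 kg.
Tool frame: the origin (TCP) lies at the very end of the fingers, on their centre line; the grasp point (between the pads) lies 19 mm behind it; z points along the fingers, y is the line along which they close (so a half turn about z gives the same grasp; the last joint's range is limited). The gripper opens to 94 mm and grips with 3 to 60 N. Pads are 16 mm wide; open, the fingers measure 119 mm over their backs; the gripper's body (75 mm by 177 mm) begins 78 mm behind the grasp point.
Start: joints at [-1.181, 0.3, 1.521, -0, 1.321, -0.067], TCP at [242.585, -493.601, 166.246] pointing down, gripper open.
Joint ranges: [-3.03, 3.03], [-0.79, 2.21], [0.23, 2.52], [-1.04, 4.18], [0, 3.07], [-2.55, 2.55]. Speed limits (rad/s): [2.22, 2.22, 2.57, 3.14, 3.14, 3.14].

INTERFACE

Orientations are given as [roll, pitch, yaw] about the fixed x, y, z axes, in that order (R = Rz(yaw) Ry(pitch) Rx(roll)).
In Python, from cell import manip, eyes, ticket gives the robot as it stands. The module is installed in compiled form; this text tells all that it offers.
- The arm moves only by the tool arm_command, never from a script. Its argument "plan" is a list of rows, each a list of 5 numbers: the opening, from -1 (shut) to 1 (fully open), then the shift along the tool's x, y, z in m, then the turn about the tool's z in rad. In form: [[jaw, dx, dy, dz, roll], ...]. A call has 1 to 20 rows; each row shifts and turns the commanded pose from where the row before left it, along the tool's axes as they then stand; what a row does not reach is not made up. A row lasts 1/8 s, in which the tool goes at most 62.5 mm and 10.7 degrees, less where a joint would pass 70% of its speed; a pose out of reach is approached as far as the arm can. A call is refused whole if a number of a shift passes 0.0625 or a number of a turn 0.188, either way. A call with a gripper value outside its range is refused whole. The fingers move at their own pace and stop on an object; "newtons" is the grip in N (left out, the last holds). Time passes only in rows, so rows that do not move let the fingers close. It gives the time, the measured TCP pose, the force, the opening and the grip force at its end, in the units of the state.
- manip.read_state(): the state, without advancing time (a new reading comes with each control period).
- eyes.camera(name): name is "side" or "top" or "wrist"; returns a dict with "img" (480x640x3 uint8, blue, green, red), "z_map" (480x640 float32, mm along the optical axis (not along the pixel's ray), 0 where there is no reading), "fx", "fy", "cx", "cy" (pixels), "eye" and "orientation" of the camera in the world. Camera axes: x right, y down, z forward; pixel columns grow to the right and rows downward; lengths in mm; the calibration is good to about 2 mm. A picture is of the moment at which its call begins.
- ticket.sign_off(): hands the job in; it is judged then, once.
The state is a dict: "clock": time; "joints": joint angles; "qd": joint speeds; "effort": joint torques, N m; "eef_pos": TCP position; "eef_rot": TCP orientation; "wrist_force": force on the tool from outside, world axes, zero at the start; "moment": the same for the moment, N m; "finger_gap": finger opening in mm; "finger_force": force on a finger pad.
Only numpy, scipy, OpenCV 4.12 (cv2) and the standard library are available. Lean on these libraries where they do the work, as an engineer would, in place of code of your own. Each camera call takes 0.05 s, during which the arm holds its last target. There are 200 camera calls.

TASK

Some of the clear sample tubes in the stand are blocked by blue shipping plugs. Press the white key to zero the scale while its weigh bar is still empty, use the red-handled push rod to drive every plug out of the tray end of its tube, set all the plugs side by side on the scale's narrow raised bar, and with all of them resting there press the orange count key and then the green store key. Finish with the plugs still on the bar and the rod lying in its cradle again as it was at the start, and leave the jars and the other things on the bench where they are.

Things in the scene. Friction and masses are not known exactly. Their poses are not given: they have to be found in the camera images.
- stand: Tube stand fixed to the bench: four clear square tubes 80 mm long side by side, a catch tray beyond one end. Origin on the bench under the middle of the tubes; x runs along the tubes from the open entry end (x = -40 mm) to the tray end (x = +40 mm), z is up. Tube axes are 59.5 mm above the bench at y = -82.5, -27.5, +27.5, +82.5 mm (tubes 1 to 4).
- entry (a point): Middle of the row of entry mouths, at the height of the tube axes (59.5 mm above the bench); axes as the stand's, so the way to push is +x. Tubes are 35 mm square outside, bore 29 mm square, underside 42 mm and top 77 mm above the bench, standing on a block that ends 27 mm short of the tray end. Nothing taller than 20 mm stands before the entry mouths.
- tray (a point): Centre of the catch tray's rubber floor, 5 mm above the bench; the floor reaches 50 mm either way along x and 115 mm either way along y (axes as the stand's), with a rim 8 mm above the floor on its three outer sides. It starts 10 mm under the tray ends of the tubes.
- plug1_c (a point): Centre of the blue nylon plug of tube 1: a block 32 mm along its x by 26 by 26 mm, 30 g, dark end faces. It starts in its tube within 10 mm of the middle, on the floor of the bore, held by a spring catch in the tube's roof: 3 to 6 N move it along. Absent in some starts (that tube is empty). Pushed out, it drops into the tray and may come to lie any way.
- plug2_c (a point): Centre of the blue nylon plug of tube 2: a block 32 mm along its x by 26 by 26 mm, 30 g, dark end faces. It starts in its tube within 10 mm of the middle, on the floor of the bore, held by a spring catch in the tube's roof: 3 to 6 N move it along. Absent in some starts (that tube is empty). Pushed out, it drops into the tray and may come to lie any way.
- plug3_c (a point): Centre of the blue nylon plug of tube 3: a block 32 mm along its x by 26 by 26 mm, 30 g, dark end faces. It starts in its tube within 10 mm of the middle, on the floor of the bore, held by a spring catch in the tube's roof: 3 to 6 N move it along. Absent in some starts (that tube is empty). Pushed out, it drops into the tray and may come to lie any way.
- plug4_c (a point): Centre of the blue nylon plug of tube 4: a block 32 mm along its x by 26 by 26 mm, 30 g, dark end faces. It starts in its tube within 10 mm of the middle, on the floor of the bore, held by a spring catch in the tube's roof: 3 to 6 N move it along. Absent in some starts (that tube is empty). Pushed out, it drops into the tray and may come to lie any way.
- rod_handle (a point): Centre of the push rod's red handle, a block 60 mm along its x by 20 by 20 mm. From its +x end a steel rod 12 mm in diameter sticks out 115 mm on the same axis, so the tip is at x = +145 mm. About 180 g, centre of mass about 19 mm in front (+x) of this point. It starts level in the cradle. The handle can be gripped on any pair of opposite sides.
- cradle_seat (a point): Where the handle's centre belongs in the fixed cradle, 55 mm above the bench; x is the way the rod points, z up. Two narrow raised supports: under the handle's rear (x = -31 to -17 mm, top 10 mm below this point, lips 26 mm apart, 6 mm high) and under the rod (x = 94 to 106 mm, top 6 mm below, lips 20 mm apart, 8 mm high). Between them the rod is free.
- scale_bar (a point): Middle of the top face of the scale's weigh bar, 83 mm above the bench: a narrow steel bar 22 mm wide along its x and 190 mm long along its y, 8 mm thick, on two thin posts; the scale's grey base below it is 35 mm high, from x = -145 to +45 mm and y = -100 to 100 mm of this point. z is up. Fixed.
- key_zero (a joint): Travel of the white zero key: 0 up, 0.006 m fully down; springs back. Fully down takes 4 N; it counts as pressed from 4.5 mm.
- key_count (a joint): Travel of the orange count key: 0 up, 0.006 m fully down; springs back. Fully down takes 4 N; it counts as pressed from 4.5 mm.
- key_store (a joint): Travel of the green store key: 0 up, 0.006 m fully down; springs back. Fully down takes 4 N; it counts as pressed from 4.5 mm.
- key_zero_top (a point): Centre of the top face of the white zero key (26 mm in diameter, pressed straight down), about 57 mm above the bench when up. The three keys stand 55 mm apart in a row along the robot's side of the scale; which is where changes.
- key_count_top (a point): Centre of the top face of the orange count key (26 mm in diameter, pressed straight down), about 57 mm above the bench when up. The three keys stand 55 mm apart in a row along the robot's side of the scale; which is where changes.
- key_store_top (a point): Centre of the top face of the green store key (26 mm in diameter, pressed straight down), about 57 mm above the bench when up. The three keys stand 55 mm apart in a row along the robot's side of the scale; which is where changes.
- pot_red: Bystander: small white jar with a red cap, 52 mm across, 55 mm high. Origin at its underside.
- cap_blue: Bystander: blue screw cap, 56 mm across, 16 mm high. Origin at its underside.
- jar_black: Bystander: white jar with a black cap, 68 mm across, 75 mm high. Origin at its underside.
- jar_orange: Bystander: white jar with an orange label, 84 mm across, 110 mm high. Origin at its underside.
- jar_blue: Bystander: white jar with a blue cap, 84 mm across, 130 mm high. Origin at its underside.
- spatula: Bystander: spatula 170 mm long, lying flat.
- jar_amber: Bystander: amber jar with a blue cap, 60 mm across, 100 mm high. Origin at its underside.
Things that resemble listed ones, but are neither listed nor needed, are in the scene too. There is more than one size of the part that bears rod_handle; the job needs the largest.

How it is judged (in metres and radians):
On the way, in this order (a step that is already met when the one before it is completed fails the run):
1. the white key is pressed down while no plug is on the weigh bar (value of joint key_zero above 0.0045 m and height (world z) of each of plug1_c, plug2_c, plug3_c, plug4_c below 0.085 m), for 0.05 s.
2. every plug is out of the tray end of its tube (x of each of plug1_c, plug2_c, plug3_c, plug4_c in the frame of stand above 0.05 m), for 0.2 s.
3. the orange count key is pressed down while all the plugs rest on the weigh bar (value of joint key_count above 0.0045 m and x of plug1_c in the frame of scale_bar between -0.011 and 0.011 m and y of plug1_c in the frame of scale_bar between -0.096 and 0.096 m and z of plug1_c in the frame of scale_bar between 0.009 and 0.02 m and contact force between each of plug1, plug2, plug3, plug4 and the fingers below 0.3 N and linear speed of each of plug1, plug2, plug3, plug4 below 0.03 m/s and x of plug2_c in the frame of scale_bar between -0.011 and 0.011 m and y of plug2_c in the frame of scale_bar between -0.096 and 0.096 m and z of plug2_c in the frame of scale_bar between 0.009 and 0.02 m and x of plug3_c in the frame of scale_bar between -0.011 and 0.011 m and y of plug3_c in the frame of scale_bar between -0.096 and 0.096 m and z of plug3_c in the frame of scale_bar between 0.009 and 0.02 m and x of plug4_c in the frame of scale_bar between -0.011 and 0.011 m and y of plug4_c in the frame of scale_bar between -0.096 and 0.096 m and z of plug4_c in the frame of scale_bar between 0.009 and 0.02 m), for 0.05 s.
4. then the green store key is pressed down with the plugs still there (value of joint key_store above 0.0045 m and value of joint key_count below 0.003 m and x of plug1_c in the frame of scale_bar between -0.011 and 0.011 m and y of plug1_c in the frame of scale_bar between -0.096 and 0.096 m and z of plug1_c in the frame of scale_bar between 0.009 and 0.02 m and contact force between each of plug1, plug2, plug3, plug4 and the fingers below 0.3 N and linear speed of each of plug1, plug2, plug3, plug4 below 0.03 m/s and x of plug2_c in the frame of scale_bar between -0.011 and 0.011 m and y of plug2_c in the frame of scale_bar between -0.096 and 0.096 m and z of plug2_c in the frame of scale_bar between 0.009 and 0.02 m and x of plug3_c in the frame of scale_bar between -0.011 and 0.011 m and y of plug3_c in the frame of scale_bar between -0.096 and 0.096 m and z of plug3_c in the frame of scale_bar between 0.009 and 0.02 m and x of plug4_c in the frame of scale_bar between -0.011 and 0.011 m and y of plug4_c in the frame of scale_bar between -0.096 and 0.096 m and z of plug4_c in the frame of scale_bar between 0.009 and 0.02 m), for 0.05 s.
At the end, for the whole second after the job is handed in: every plug rests released directly on the weigh bar, centre within 11 mm of the bar's centre line; the rod lies in its cradle as at the start, handle centre within 12 mm along, 6 mm across and 4 mm in height of its seat, aligned within 0.1 rad; all at rest (x of plug1_c in the frame of scale_bar between -0.011 and 0.011 m and y of plug1_c in the frame of scale_bar between -0.096 and 0.096 m and z of plug1_c in the frame of scale_bar between 0.009 and 0.02 m and contact force between each of plug1, plug2, plug3, plug4 and the fingers below 0.3 N and linear speed of each of plug1, plug2, plug3, plug4, rod below 0.03 m/s and x of plug2_c in the frame of scale_bar between -0.011 and 0.011 m and y of plug2_c in the frame of scale_bar between -0.096 and 0.096 m and z of plug2_c in the frame of scale_bar between 0.009 and 0.02 m and x of plug3_c in the frame of scale_bar between -0.011 and 0.011 m and y of plug3_c in the frame of scale_bar between -0.096 and 0.096 m and z of plug3_c in the frame of scale_bar between 0.009 and 0.02 m and x of plug4_c in the frame of scale_bar between -0.011 and 0.011 m and y of plug4_c in the frame of scale_bar between -0.096 and 0.096 m and z of plug4_c in the frame of scale_bar between 0.009 and 0.02 m and x of rod_handle in the frame of cradle_seat between -0.012 and 0.012 m and y of rod_handle in the frame of cradle_seat between -0.006 and 0.006 m and z of rod_handle in the frame of cradle_seat between -0.004 and 0.004 m and angle between the x axis of rod_handle and the x axis of cradle_seat, either way round below 0.1 rad); the robot touches nothing.
It fails at once if a bystander is shifted more than 4 cm or overturned (distance of any of pot_red, cap_blue, jar_black, jar_orange, jar_blue, spatula, jar_amber from where it was at the start of the episode above 0.04 m or angle between any of pot_red, cap_blue, jar_black, jar_orange, jar_blue, jar_amber's own z axis and vertical above 0.7 rad).
Of plug1, plug2, plug3, plug4 only 2 to 3 are there at a start; the rules pass over those that are not, and their reading is None.
At some moment in a run one of rod may be knocked a few centimetres aside while the robot is not near it.
Once in a run the grip may slacken for a moment while it holds something.
It also fails if it takes over 210 s, if anything falls off the work surface, if the arm or the gripper's body presses on something with over 40 N, if the wrist force passes 120 N, or if a joint passes its speed limit or range.

## Working session

There is one attempt and no reset: what is moved stays moved. The work goes in short steps, Python scripts to look and compute and a tool call to move; the robot and the scene stay as the last step left them, time stands still between calls to the robot, and variables do not carry over. Pictures are saved under pics/ and viewed, at most 14 in all, crops included, and the job is handed in when it is done.

Besides the shell and the picture viewer there is one more tool, called after "Request:" as name(argument=value, ...) on one line, values as JSON. arm_command: Moves the arm, as the interface text tells. Its arguments: {"type":"object","properties":{"plan":{"type":"array"},"newtons":{"type":"number"}},"required":["plan"]}

```bash
mkdir -p pics; cat > h.py <<'E'
from cell import manip, eyes, ticket
import numpy as np, cv2
from scipy.spatial.transform import Rotation as R
def cam(n):
    c=eyes.camera(n); 
    return c
def rot(c):
    o=np.array(c["orientation"],float)
    return o if o.shape==(3,3) else R.from_euler('xyz',o).as_matrix()
def pts(c):
    z=c["z_map"]; v,u=np.mgrid[0:480,0:640]
    p=np.stack([(u-c["cx"])/c["fx"]*z,(v-c["cy"])/c["fy"]*z,z],-1)
    return p@rot(c).T+np.array(c["eye"])
def ray(c,u,v,h):
    d=rot(c)@np.array([(u-c["cx"])/c["fx"],(v-c["cy"])/c["fy"],1]); e=np.array(c["eye"])
    return e+d*(h-e[2])/d[2]
E
python3 - <<'E'
from h import *
for n in ("top","side"):
    c=cam(n); print(n,c["eye"],c["orientation"],c["fx"],c["cx"],c["cy"]); cv2.imwrite(f"pics/{n}0.png",c["img"]); np.savez(f"{n}0.npz",**c)
s=manip.read_state(); print(s)
E
```

```text
top [ 337.4379589   -40.33780843 1031.70253574] [-3.00758222  0.02859655 -1.58176279] 462.47231243764367 324.9663791824958 238.0269589522441
side [-135.0665317   779.63298073  732.20937628] [-2.13596676  0.00439711 -2.49214654] 534.1627090327172 317.65667497954956 245.04317250489876
{'clock': 0.1, 'joints': array([-1.18061144e+00,  3.00412250e-01,  1.52152683e+00,  8.31096506e-06,
        1.32067808e+00, -6.66390630e-02]), 'qd': array([ 0.00132594, -0.00086288, -0.00246507,  0.00194258,  0.00014524,
       -0.00028869]), 'effort': array([ 1.12373880e-04, -5.32649803e+01, -3.53286982e+01,  7.09134294e-02,
        2.35031551e-02, -6.44852798e-05]), 'eef_pos': array([ 242.48109563, -493.35815119,  165.74157248]), 'eef_rot': array([-3.14057095e+00, -7.62542028e-05,  4.56821854e-01]), 'wrist_force': array([-0.14117581, -0.32985591,  0.11119182]), 'moment': array([ 0.00080248, -0.06741565, -0.04654596]), 'finger_force': 0.0, 'finger_gap': 94.18629831736551}
```

View pics/top0.png

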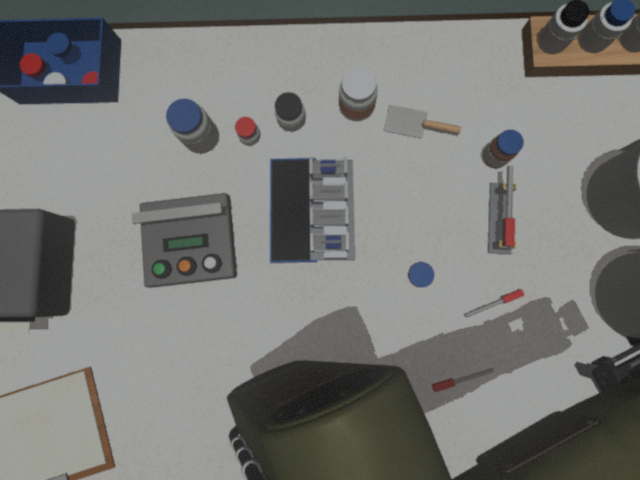

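View pics/side0.png

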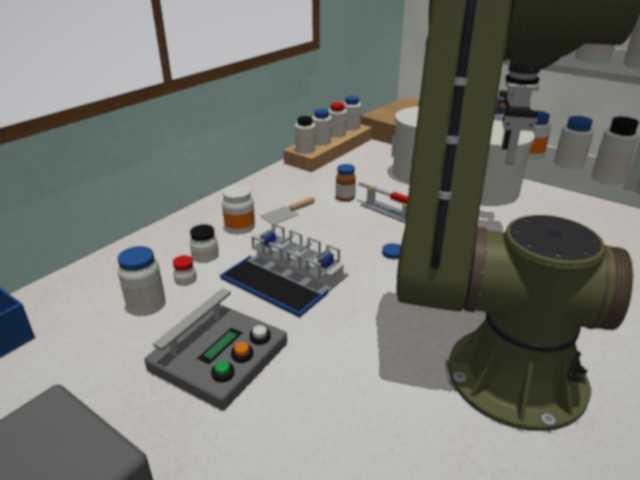

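Top view: the stand is at (312,210) with its tray to the left (+y). There are blue plugs in the far tube (328,168) and the near tube (328,242). The rod is in its cradle, handle at (509,233) and tip at the top (510,170). The scale is at (187,240) with keys green (161,268), orange (186,266) and white (211,263), and its bar at (180,212). The side view agrees.

```bash
cat > m1.py <<'E'
from h import *
c=dict(np.load("top0.npz")); im=c["img"]; P=pts(c); hsv=cv2.cvtColor(im,cv2.COLOR_BGR2HSV)
def blob(lo,hi,box,h,name):
    m=cv2.inRange(hsv,lo,hi); k=np.zeros_like(m); x0,y0,x1,y1=box; k[y0:y1,x0:x1]=255; m&=k
    v,u=np.nonzero(m); r=cv2.minAreaRect(np.stack([u,v],1).astype(np.float32))
    print(name,len(u),"ray",ray(c,r[0][0],r[0][1],h).round(1),"depthmed",np.median(P[m>0],0).round(1),"rect",[ray(c,*q,h)[:2].round(0).tolist() for q in cv2.boxPoints(r)])
blob((0,150,80),(8,255,255),(495,210,525,255),65,"handle")
blob((5,150,80),(20,255,255),(170,250,200,280),57,"orange")
blob((50,100,50),(80,255,255),(150,255,172,280),57,"green")
blob((0,0,150),(180,60,255),(203,255,220,272),57,"white")
blob((100,120,40),(130,255,255),(315,155,345,180),70,"plugfar")
blob((100,120,40),(130,255,255),(315,180,345,232),70,"plugmid") if 0 else None
blob((100,120,40),(130,255,255),(315,230,345,255),70,"plugnear")
z=P[...,2]
def zb(lo,hi,box,h,name):
    x0,y0,x1,y1=box; m=np.zeros((480,640),np.uint8); m[y0:y1,x0:x1]=((z>lo)&(z<hi))[y0:y1,x0:x1]
    m=cv2.morphologyEx(m,cv2.MORPH_OPEN,np.ones((2,2)))
    v,u=np.nonzero(m); r=cv2.minAreaRect(np.stack([u,v],1).astype(np.float32))
    print(name,len(u),ray(c,*r[0],h).round(1),"rect",[ray(c,*q,h)[:2].round(0).tolist() for q in cv2.boxPoints(r)],"z",np.median(z[m>0]).round(1))
zb(70,95,(120,190,245,235),83,"bar")
zb(25,45,(120,180,250,300),35,"base")
zb(65,90,(260,150,370,270),77,"tubes")
zb(48,66,(480,160,530,245),61,"rod")
# tray black
m=cv2.inRange(hsv,(0,0,0),(180,255,60)); m[:,:262]=0;m[:,316:]=0;m[:150]=0;m[270:]=0
v,u=np.nonzero(m); r=cv2.minAreaRect(np.stack([u,v],1).astype(np.float32)); print("tray",ray(c,*r[0],5).round(1),[ray(c,*q,5)[:2].round(0).tolist() for q in cv2.boxPoints(r)])
a=cv2.resize(im[145:275,255:365],None,fx=4,fy=4,interpolation=cv2.INTER_CUBIC); b=cv2.resize(im[145:275,475:535],None,fx=4,fy=4,interpolation=cv2.INTER_CUBIC); cv2.imwrite("pics/crop1.png",np.hstack([a,b]))
E
python3 m1.py
```

```text
handle 184 ray [ 476.2 -400.1   65. ] depthmed [ 477.3 -400.8   63.9] rect [[503.0, -394.0], [503.0, -409.0], [450.0, -406.0], [450.0, -391.0]]
orange 53 ray [415.9 288.7  57. ] depthmed [416.2 290.5  55.5] rect [[409.0, 300.0], [428.0, 294.0], [422.0, 278.0], [404.0, 283.0]]
green 89 ray [410.  341.7  57. ] depthmed [410.  342.5  56.2] rect [[421.0, 352.0], [421.0, 332.0], [399.0, 332.0], [399.0, 351.0]]
white 73 ray [420.8 231.9  57. ] depthmed [421.3 233.4  55.9] rect [[420.0, 245.0], [434.0, 232.0], [421.0, 219.0], [408.0, 232.0]]
plugfar 0 ray [1032.4  729.3   70. ] depthmed [nan nan nan] rect [[1032.0, 729.0], [1032.0, 729.0], [1032.0, 729.0], [1032.0, 729.0]]
plugnear 0 ray [1032.4  729.3   70. ] depthmed [nan nan nan] rect [[1032.0, 729.0], [1032.0, 729.0], [1032.0, 729.0], [1032.0, 729.0]]
bar 993 [520.6 296.5  83. ] rect [[522.0, 394.0], [542.0, 203.0], [519.0, 200.0], [499.0, 390.0]] z 81.5
base 5937 [469.6 290.9  35. ] rect [[555.0, 407.0], [575.0, 201.0], [387.0, 178.0], [367.0, 378.0]] z 33.9
tubes 2630 [537.5 -23.7  77. ] rect [[640.0, 18.0], [640.0, -63.0], [438.0, -64.0], [438.0, 15.0]] z 75.5
rod 666 [ 537.9 -401.1   61. ] rect [[630.0, -383.0], [631.0, -423.0], [448.0, -419.0], [447.0, -380.0]] z 59.4
tray [542.6  64.9   5. ] [[431.0, 104.0], [659.0, 105.0], [658.0, 24.0], [430.0, 26.0]]
  return _methods._mean(a, axis=axis, dtype=dtype,
  ret = um.true_divide(
```

View pics/crop1.png

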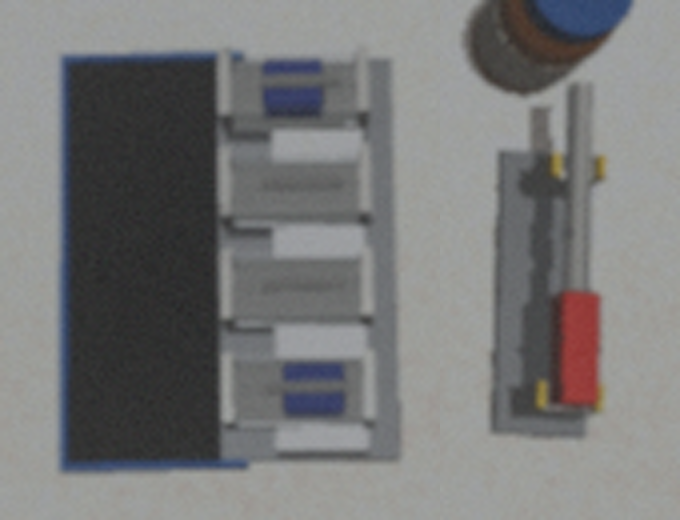

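The crop shows plugs only in tube 1 (far) and tube 4 (near); the two middle tubes are empty. First I press the white key with the fingers shut.

Request:
arm_command(plan=[[-1, 0, 0, -0.015, 0.152], [-1, 0, 0, -0.015, 0.152], [-1, 0, 0, -0.015, 0.153], [-1, 0.0105, -0.0427, 0, 0], [-1, 0.0105, -0.0427, 0, 0], [-1, 0.0105, -0.0427, 0, 0], [-1, 0.0105, -0.0427, 0, 0], [-1, 0.0105, -0.0427, 0, 0], [-1, 0.0105, -0.0427, 0, 0], [-1, 0.0105, -0.0427, 0, 0], [-1, 0.0105, -0.0427, 0, 0], [-1, 0.0105, -0.0427, 0, 0], [-1, 0.0105, -0.0427, 0, 0], [-1, 0.0105, -0.0427, 0, 0], [-1, 0.0105, -0.0427, 0, 0], [-1, 0.0105, -0.0427, 0, 0], [-1, 0.0105, -0.0427, 0, 0], [-1, 0.0105, -0.0427, 0, 0], [-1, 0.0105, -0.0427, 0, 0], [-1, 0.0105, -0.0427, 0, 0]], newtons=20)

```text
clock: 2.6
eef_pos: [421.2, 233.8, 211.0]
eef_rot: [3.141, 0.0, 0.0]
wrist_force: [-0.3, -0.7, -0.2]
finger_gap: 0.3
finger_force: 0.0
```

Request:
arm_command(plan=[[-1, 0, 0, 0.04, 0], [-1, 0, 0, 0.04, 0], [-1, 0, 0, 0.04, 0], [-1, 0, 0, 0.025, 0], [-1, 0, 0, 0.008, 0], [-1, 0, 0, 0.007, 0], [-1, 0, 0, 0.001, 0], [-1, 0, 0, 0, 0]])

```text
clock: 3.6
eef_pos: [421.6, 232.4, 50.9]
eef_rot: [-3.141, -0.001, -0.0]
wrist_force: [-0.3, 0.1, 0.2]
finger_gap: 0.2
finger_force: 0.0
```

```bash
python3 -c "
from h import *
s=manip.read_state(); print(s['eef_pos'],s['wrist_force'])"
```

```text
[421.56511433 232.43910851  50.88848558] [-0.27597783  0.09602488  0.16903549]
```

```bash
python3 -c "
from h import *
a=cam('side'); cv2.imwrite('pics/s1.png',cv2.resize(a['img'][230:430,110:330],None,fx=2.7,fy=2.7))
c=cam('wrist');cv2.imwrite('pics/w1.png',c['img']);print(c['eye'],c['orientation'],c['fx'])"
```

```text
[497.44598354 232.09232045 268.53888721] [ 2.87652786e+00  3.02463862e-05 -1.57128176e+00] 361.8849821033882
```

View pics/s1.png

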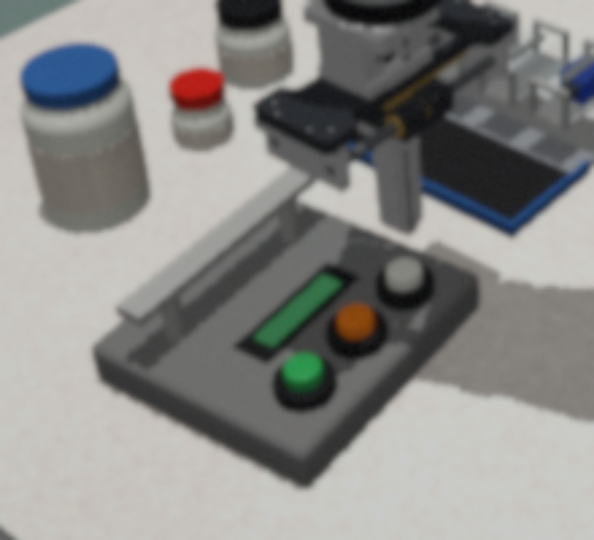

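```bash
python3 -c "
from h import *
s=manip.read_state(); print(s['eef_pos'],s['joints'],s['clock'])
a=cam('side'); 
for q in (s['eef_pos'],[421,232,57],[421,232,100]):
  p=rot(a).T@(np.array(q)-a['eye']); print(p[:2]/p[2]*a['fx']+[a['cx'],a['cy']],p[2])
P=pts(a); print([ (v,P[v,258].round(0).tolist()) for v in range(290,345,5)])
"
```

```text
[421.50921201 232.3811894   50.77789949] [4.27731991e-01 2.83864626e-01 1.83426880e+00 8.85102317e-07
 1.02254704e+00 1.99875992e+00] 3.7
[260.26650196 330.19086596] 1017.5218591712836
[260.39824294 327.70355209] 1014.1844072847072
[258.96598298 310.05395565] 991.1555606143746
[(290, [413.0, 239.0, 154.0]), (295, [411.0, 241.0, 145.0]), (300, [412.0, 241.0, 134.0]), (305, [414.0, 240.0, 121.0]), (310, [412.0, 243.0, 112.0]), (315, [413.0, 243.0, 100.0]), (320, [461.0, 197.0, 32.0]), (325, [450.0, 209.0, 33.0]), (330, [-135.0, 780.0, 732.0]), (335, [416.0, 244.0, 50.0]), (340, [-135.0, 780.0, 732.0])]
```

View pics/w1.png

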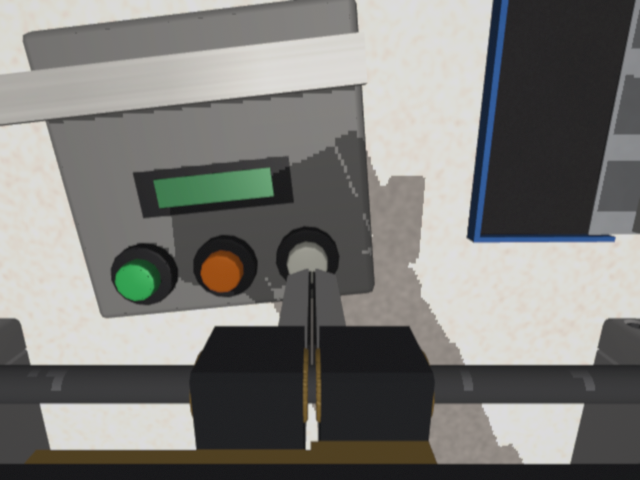

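```bash
python3 -c "
from h import *
c=cam('wrist');P=pts(c)
for u,v in((312,260),(305,285),(320,285),(225,268),(135,280),(300,70),(450,400),(420,250),(250,350),(380,350),(330,310)): print(u,v,P[v,u].round(0),c['z_map'][v,u])
t=dict(np.load('top0.npz'));Q=pts(t)
for u,v in((585,371),(590,372),(600,380),(610,370),(625,385)): print(u,v,Q[v,u].round(0))
"
```

```text
312 260 [424. 232.  57.] 223.25327
305 285 [430. 235. 111.] 169.2879
320 285 [431. 228. 112.] 168.78032
225 268 [418. 286.  56.] 225.96074
135 280 [410. 343.  56.] 228.21976
300 70 [528. 238.  82.] 171.49811
450 400 [444. 203. 204.] 75.716705
420 250 [412. 148.  -0.] 281.33447
250 350 [454. 245. 201.] 76.61779
380 350 [454. 218. 202.] 75.830055
330 310 [430. 225. 136.] 145.37776
585 371 [ 219. -441.  243.]
590 372 [ 231. -403.  331.]
600 380 [ 222. -409.  344.]
610 370 [ 235. -424.  345.]
625 385 [ 243. -349.  506.]
```

The reported TCP z doesn't match the images. Both cameras put the fingertips about 45 mm above the key, straight over it, and there is no contact force. I'll lower gently and watch the force.

Request:
arm_command(plan=[[-1, 0, 0, 0.01, 0], [-1, 0, 0, 0.01, 0], [-1, 0, 0, 0.01, 0], [-1, 0, 0, 0.002, 0], [-1, 0, 0, 0, 0]])

```text
clock: 4.42
eef_pos: [421.1, 232.2, 18.1]
eef_rot: [3.141, 0.0, -0.0]
wrist_force: [0.9, 1.1, 1.0]
finger_gap: 0.5
finger_force: 0.0
```

```bash
python3 -c "
from h import *
a=cam('side');P=pts(a); s=manip.read_state(); print(s['eef_pos'],s['wrist_force'],s['finger_gap'])
for u in (256,258,260,262): print(u,[ (v,P[v,u].round(0).tolist()) for v in range(306,340,3)])
c=cam('wrist'); print(c['eye']); Q=pts(c)
for v in range(255,320,5): print(v,Q[v,305].round(0),Q[v,320].round(0))
"
```

```text
[421.310261   232.32599163  18.3484507 ] [-1.03285437  0.29157623 -0.35340317] 0.5662958651971577
256 [(306, [415.0, 245.0, 121.0]), (309, [416.0, 244.0, 113.0]), (312, [414.0, 247.0, 108.0]), (315, [417.0, 244.0, 98.0]), (318, [417.0, 245.0, 92.0]), (321, [418.0, 245.0, 84.0]), (324, [418.0, 245.0, 77.0]), (327, [419.0, 245.0, 69.0]), (330, [424.0, 241.0, 56.0]), (333, [418.0, 247.0, 56.0]), (336, [419.0, 247.0, 48.0]), (339, [416.0, 250.0, 44.0])]
258 [(306, [413.0, 242.0, 120.0]), (309, [413.0, 242.0, 113.0]), (312, [413.0, 243.0, 106.0]), (315, [410.0, 246.0, 103.0]), (318, [412.0, 245.0, 94.0]), (321, [413.0, 245.0, 87.0]), (324, [413.0, 245.0, 79.0]), (327, [412.0, 246.0, 73.0]), (330, [421.0, 239.0, 56.0]), (333, [415.0, 245.0, 56.0]), (336, [416.0, 245.0, 48.0]), (339, [413.0, 248.0, 44.0])]
260 [(306, [413.0, 236.0, 116.0]), (309, [412.0, 238.0, 110.0]), (312, [414.0, 237.0, 102.0]), (315, [413.0, 238.0, 96.0]), (318, [414.0, 238.0, 89.0]), (321, [414.0, 238.0, 81.0]), (324, [413.0, 240.0, 75.0]), (327, [413.0, 241.0, 69.0]), (330, [415.0, 240.0, 60.0]), (333, [413.0, 242.0,
[... 257 characters left out ...]
11.0, 237.0, 75.0]), (327, [414.0, 235.0, 64.0]), (330, [411.0, 238.0, 60.0]), (333, [412.0, 238.0, 53.0]), (336, [410.0, 240.0, 48.0]), (339, [408.0, 243.0, 44.0])]
[497.39216402 232.06997134 235.98212197]
255 [434. 236.  46.] [434. 227.  46.]
260 [432. 236.  49.] [432. 227.  47.]
265 [432. 235.  55.] [430. 227.  49.]
270 [430. 235.  58.] [429. 228.  57.]
275 [429. 235.  64.] [430. 228.  65.]
280 [430. 235.  72.] [430. 228.  72.]
285 [430. 235.  78.] [430. 228.  78.]
290 [430. 235.  84.] [497. 232. 236.]
295 [430. 235.  89.] [430. 228.  88.]
300 [430. 235.  95.] [430. 228.  95.]
305 [430. 235.  99.] [430. 229. 100.]
310 [430. 235. 104.] [430. 229. 104.]
315 [430. 235. 108.] [431. 229. 109.]
```

Request:
arm_command(plan=[[-1, 0, 0, 0.004, 0], [-1, 0, 0, 0.003, 0], [-1, 0, 0, 0.003, 0], [-1, 0, 0, 0, 0]])

```text
clock: 5.03
eef_pos: [422.1, 232.6, 11.1]
eef_rot: [-3.141, -0.002, -0.0]
wrist_force: [-14.7, -7.8, 43.8]
finger_gap: 0.6
finger_force: 22.5
```

```bash
cat > tip.py <<'E'
from h import *
s=manip.read_state(); print(s['eef_pos'].round(1),s['wrist_force'].round(1),s['clock'])
E
python3 tip.py
```

```text
[422.1 232.6  11.1] [-14.7  -7.8  43.8] 5.025
```

The key bottomed at 44 N at a reported z of 11, so actual tip z is about reported + 40 mm. I lift and go above the rod.

Request:
arm_command(plan=[[-1, 0, 0, -0.01, 0], [-1, 0, 0, -0.03, 0], [-1, 0, 0, -0.06, 0], [-1, 0, 0, -0.06, 0], [1, 0.0046, 0.0395, 0, 0], [1, 0.0046, 0.0395, 0, 0], [1, 0.0046, 0.0395, 0, 0], [1, 0.0046, 0.0395, 0, 0], [1, 0.0046, 0.0395, 0, 0], [1, 0.0046, 0.0395, 0, 0], [1, 0.0046, 0.0395, 0, 0], [1, 0.0046, 0.0395, 0, 0], [1, 0.0046, 0.0395, 0, 0], [1, 0.0046, 0.0395, 0, 0], [1, 0.0046, 0.0395, 0, 0], [1, 0.0046, 0.0395, 0, 0], [1, 0.0046, 0.0395, 0, 0], [1, 0.0046, 0.0395, 0, 0], [1, 0.0046, 0.0395, 0, 0], [1, 0.0046, 0.0395, 0, 0]])

```text
clock: 7.52
eef_pos: [494.6, -401.0, 167.8]
eef_rot: [-3.141, 0.0, -0.0]
wrist_force: [0.1, 0.3, 1.0]
finger_gap: 93.9
finger_force: 0.0
```

```bash
cat > rod.py <<'E'
from h import *
import sys
s=manip.read_state(); print(s['eef_pos'].round(1),s['eef_rot'].round(3),s['clock'])
c=cam('wrist'); cv2.imwrite('pics/'+sys.argv[1],c['img']); P=pts(c); print(c['eye'])
hsv=cv2.cvtColor(c['img'],cv2.COLOR_BGR2HSV); m=cv2.inRange(hsv,(0,140,60),(9,255,255))|cv2.inRange(hsv,(172,140,60),(180,255,255))
n,l,st,ce=cv2.connectedComponentsWithStats(m)
for i in range(1,n):
    if st[i,4]<300: continue
    q=P[l==i]; q=q[(q[:,2]>0)&(q[:,2]<250)]; top=np.percentile(q[:,2],80); t=q[abs(q[:,2]-top)<4][:,:2].astype(np.float32)
    print(st[i].tolist(),'top',top.round(1),cv2.minAreaRect(t),'depth med',np.median(t,0))
E
python3 rod.py w2.png
```

```text
[ 494.6 -401.   167.8] [-3.141  0.    -0.   ] 7.525
[ 570.82337441 -401.30701969  385.33956534]
[298, 207, 25, 65, 1248] top 64.7 ((477.17626953125, -399.309326171875), (19.120426177978516, 58.23701095581055), 85.397216796875) depth med [ 478.77377 -399.8116 ]
[305, 325, 40, 26, 554] top 15.0 ((343.84210205078125, -416.43060302734375), (14.970781326293945, 45.03160095214844), 21.67966651916504) depth med [ 344.69702 -416.71182]
```

View pics/w2.png

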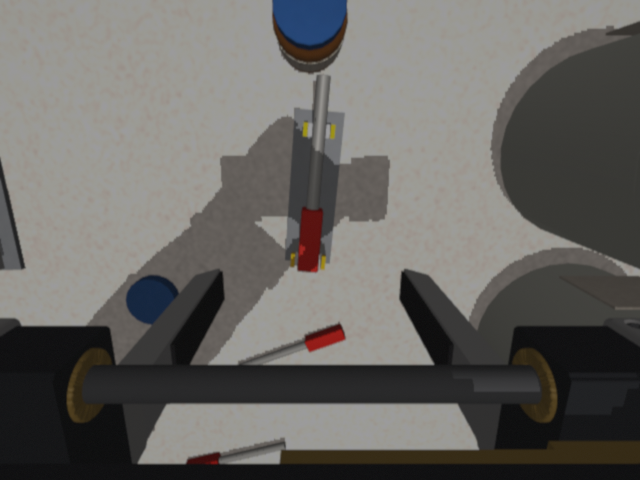

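```bash
python3 - <<'E'
from h import *
c=cam('wrist');P=pts(c); hsv=cv2.cvtColor(c['img'],cv2.COLOR_BGR2HSV)
x0,y0=285,60
sub=P[0:300,270:350].reshape(-1,3)
# rod+handle ridge: height band
for lo,hi in ((485,495),(497,502),(515,530),(535,550),(555,575),(590,610)):
    q=sub[(sub[:,0]>lo)&(sub[:,0]<hi)&(sub[:,2]>56)]; print(lo,hi,len(q),q[:,1].min().round(1) if len(q) else'',q[:,1].max().round(1) if len(q) else'',q.mean(0).round(1) if len(q) else'')
q=sub[(sub[:,0]>610)&(sub[:,2]>50)&(sub[:,2]<70)]; print('tip',q[:,0].max() if len(q) else None)
E
```

```text
485 495 226 -410.1 -390.8 [ 490.  -400.4   64.1]
497 502 120 -411.0 -391.9 [ 499.5 -401.3   64.2]
515 530 206 -409.2 -397.4 [ 522.6 -403.2   59. ]
535 550 210 -411.0 -399.3 [ 542.3 -404.9   59. ]
555 575 421 -421.4 -393.5 [ 566.7 -406.5  122.2]
590 610 321 -415.2 -404.0 [ 599.9 -409.5   59.1]
tip 667.0191492019862
```

Wrist view: the rod's handle is at (311,240) and its shaft runs up to (322,76), yaw about -0.082, with the cradle base slanted the same way. I align and descend.

Request:
arm_command(plan=[[1, 0, 0, 0, 0.041], [1, 0.0015, 0, 0, 0.041], [1, 0, 0, 0.04, 0], [1, 0, 0, 0.04, 0], [1, 0, 0, 0.04, 0], [1, 0, 0, 0.03, 0], [1, 0, 0, 0.01, 0], [1, 0, 0, 0, 0]])

```text
clock: 8.62
eef_pos: [496.3, -399.5, 8.5]
eef_rot: [-3.141, 0.0, -0.082]
wrist_force: [0.5, -0.2, 0.5]
finger_gap: 93.7
finger_force: 0.0
```

```bash
python3 tip.py; python3 - <<'E'
from h import *
c=cam('wrist');P=pts(c); cv2.imwrite('pics/w3.png',c['img'])
a=cam('side'); cv2.imwrite('pics/s3.png',cv2.resize(a['img'][80:280,340:560],None,fx=2.5,fy=2.5))
cv2.imwrite('pics/ws3.png',np.hstack([cv2.resize(c['img'],(420,315)),cv2.resize(a['img'][130:280,340:520],(378,315))]))
E
```

```text
[ 496.3 -399.5    8.5] [ 0.5 -0.2  0.5] 8.625
```

View pics/ws3.png

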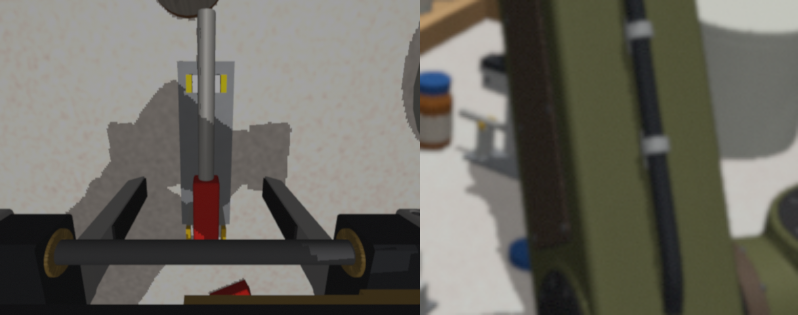

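```bash
python3 - <<'E'
from h import *
c=cam('wrist');P=pts(c)
for u in (217,220,404,408):
    print(u,[(v,P[v,u].round(0).tolist()) for v in range(262,292,4)])
E
```

```text
217 [(262, [498.0, -338.0, -0.0]), (266, [495.0, -337.0, -1.0]), (270, [510.0, -352.0, 50.0]), (274, [508.0, -353.0, 53.0]), (278, [508.0, -353.0, 57.0]), (282, [507.0, -354.0, 61.0]), (286, [506.0, -354.0, 62.0]), (290, [503.0, -354.0, 61.0])]
220 [(262, [497.0, -339.0, -0.0]), (266, [495.0, -339.0, -0.0]), (270, [491.0, -338.0, -1.0]), (274, [508.0, -354.0, 52.0]), (278, [507.0, -354.0, 54.0]), (282, [505.0, -354.0, 54.0]), (286, [503.0, -354.0, 55.0]), (290, [501.0, -353.0, 55.0])]
404 [(262, [487.0, -461.0, 0.0]), (266, [484.0, -461.0, -0.0]), (270, [502.0, -449.0, 50.0]), (274, [500.0, -449.0, 53.0]), (278, [500.0, -448.0, 56.0]), (282, [498.0, -448.0, 56.0]), (286, [496.0, -447.0, 57.0]), (290, [494.0, -447.0, 57.0])]
408 [(262, [487.0, -464.0, -1.0]), (266, [484.0, -464.0, -0.0]), (270, [502.0, -451.0, 51.0]), (274, [502.0, -450.0, 56.0]), (278, [500.0, -450.0, 56.0]), (282, [501.0, -448.0, 64.0]), (286, [499.0, -447.0, 65.0]), (290, [497.0, -448.0, 64.0])]
```

Request:
arm_command(plan=[[1, 0, 0.001, 0.008, 0], [1, 0, 0, 0.006, 0], [-1, 0, 0, 0, 0], [-1, 0, 0, 0, 0], [-1, 0, 0, 0, 0], [-1, 0, 0, 0, 0], [-1, 0, 0, 0, 0], [-1, 0, 0, 0, 0], [-1, 0, 0, 0, 0], [-1, 0, 0, 0, 0]], newtons=50)

```text
clock: 10.02
eef_pos: [496.1, -400.8, -5.8]
eef_rot: [-3.142, 0.0, -0.082]
wrist_force: [-0.6, 0.3, 0.7]
finger_gap: 19.5
finger_force: 50.0
```

Request:
arm_command(plan=[[-1, 0, 0, -0.01, 0], [-1, 0, 0, -0.03, 0], [-1, 0, 0, -0.06, 0], [-1, 0, 0, -0.06, 0], [-1, 0, 0, 0, -0.165], [-1, 0, 0, 0, -0.165], [-1, 0, 0, 0, -0.165], [-1, 0, 0, 0, -0.165], [-1, 0, 0, 0, -0.165], [-1, 0, 0, 0, -0.165], [-1, 0, 0, 0, -0.165], [-1, 0, 0, 0, -0.165], [-1, 0, 0, 0, -0.165], [-1, 0, 0, 0, -0.168], [-1, 0.03, 0.025, 0, 0], [-1, 0.03, 0.025, 0, 0], [-1, 0.03, 0.025, 0, 0], [-1, 0.03, 0.025, 0, 0], [-1, 0.03, 0.025, 0, 0], [-1, 0, 0, 0, 0]])

```text
clock: 12.52
eef_pos: [622.2, -248.6, 154.5]
eef_rot: [3.141, -0.0, 1.574]
wrist_force: [-0.2, -1.4, -0.9]
finger_gap: 19.4
finger_force: 50.0
```

```bash
python3 tip.py; python3 - <<'E'
from h import *
c=cam('wrist'); cv2.imwrite('pics/w4.png',c['img']); np.savez('w4.npz',**c); print(c['eye'],c['orientation'])
E
```

```text
[ 622.2 -248.6  154.5] [-0.2 -1.4 -0.9] 12.525
[ 621.60021006 -172.36836577  372.14859459] [ 2.87511782e+00 -4.60887722e-04  2.78699922e-03]
```

View pics/w4.png

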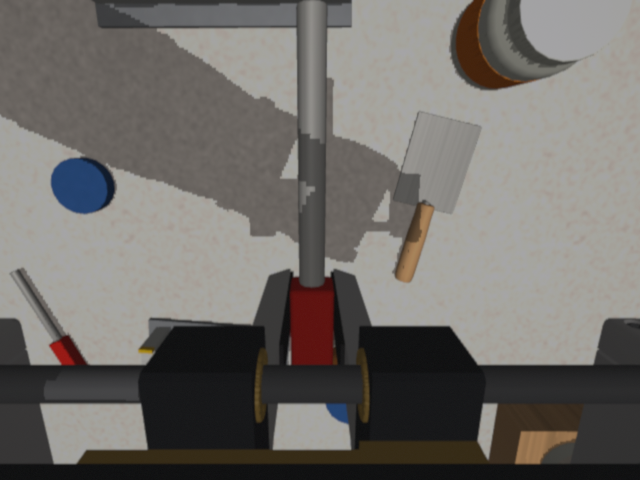

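The wrist view shows the rod level and straight ahead, tip near (312,5) and the entry edge of the stand just in view. I advance high over the stand to measure it.

Request:
arm_command(plan=[[-1, 0.03, -0.02, 0, 0], [-1, 0.03, -0.02, 0, 0], [-1, 0.03, -0.02, 0, 0], [-1, 0.02, -0.02, 0, 0], [-1, 0, 0, 0, 0], [-1, 0, 0, 0, 0]])

```text
clock: 13.32
eef_pos: [541.2, -141.8, 154.7]
eef_rot: [3.141, 0.0, 1.57]
wrist_force: [0.2, 0.0, -1.9]
finger_gap: 19.5
finger_force: 50.0
```

```bash
python3 tip.py; python3 - <<'E'
from h import *
c=cam('wrist'); cv2.imwrite('pics/w5.png',c['img']); np.savez('w5.npz',**c); P=pts(c)
m=(P[...,2]>70)&(P[...,2]<82)&(P[...,1]>-90)
m=cv2.morphologyEx(m.astype(np.uint8),cv2.MORPH_OPEN,np.ones((3,3)))
n,l,st,ce=cv2.connectedComponentsWithStats(m)
for i in range(1,n):
    if st[i,4]>150: 
        q=P[l==i][:,:2].astype(np.float32); print(st[i].tolist(),cv2.minAreaRect(q),q.min(0),q.max(0))
E
```

```text
[ 541.2 -141.8  154.7] [ 0.2  0.  -1.9] 13.325
[326, 15, 50, 116, 5265] ((569.9359741210938, -20.759464263916016), (80.21598052978516, 35.431400299072266), 89.9981460571289) [552.2194  -60.86689] [587.6528    19.348946]
[394, 15, 58, 115, 5526] ((624.5589599609375, -20.197689056396484), (37.6812629699707, 80.0903549194336), 0.029670163989067078) [605.69836 -60.23824] [643.3817   19.84955]
[174, 16, 59, 115, 5494] ((459.4573669433594, -20.968704223632812), (37.113773345947266, 79.9521484375), 0.41620129346847534) [440.91968  -60.808918] [478.30408   19.132717]
[250, 16, 48, 115, 4982] ((512.9287719726562, -20.829448699951172), (80.02100372314453, 33.78633117675781), 89.90496826171875) [496.0918  -60.85881] [529.8793    19.185797]
[565, 111, 61, 57, 754] ((762.6298217773438, -64.85507202148438), (55.68007278442383, 11.629281997680664), 51.71902847290039) [748.4299  -89.95568] [784.44165  -46.603416]
```

View pics/w5.png

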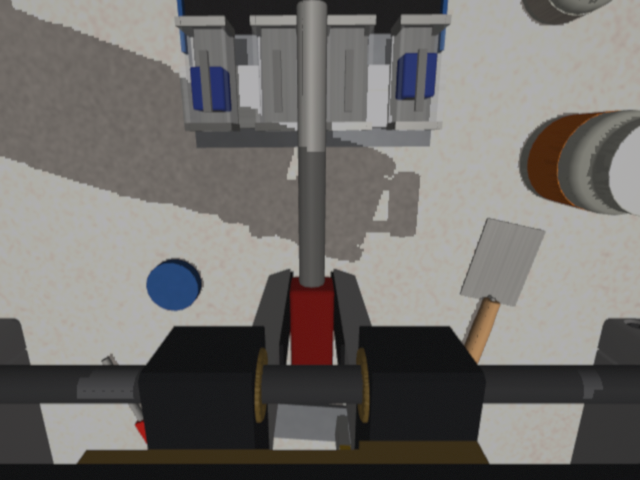

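Wrist view: four tubes seen from above, plugs at (210,88) in tube 4 (x≈459.5) and (416,75) in tube 1 (x≈624.5). The tubes run straight along world y, entry at y≈-61, tray end at y≈19. Next I check where the rod really is in the grip.

```bash
python3 - <<'E'
from h import *
c=dict(np.load('w5.npz')); P=pts(c)
q=P[0:285,290:335].reshape(-1,3); q=q[q[:,2]>180]
for lo,hi in ((-110,-95),(-85,-70),(-60,-45),(-40,-20),(-20,0)):
    t=q[(q[:,1]>lo)&(q[:,1]<hi)]; 
    if len(t): print(lo,len(t),t[:,0].min().round(1),t[:,0].max().round(1),'top',np.percentile(t[:,2],90).round(1))
print('tip y',q[:,1].max())
t=P[275:320,295:330].reshape(-1,3); print('handle top',np.median(t,0))
E
```

```text
-110 883 534.8 546.8 top 220.9
-85 1022 535.0 546.8 top 220.8
-60 1179 534.8 546.9 top 220.8
-40 1738 534.9 546.8 top 220.8
-20 291 535.0 546.6 top 220.9
tip y -16.653883422290427
handle top [ 541.02744722 -134.49870754  224.11035058]
```

Request:
arm_command(plan=[[-1, -0.037, -0.041, 0, 0], [-1, -0.036, -0.0404, 0, 0], [-1, 0, 0, 0.04, 0], [-1, 0, 0, 0.04, 0], [-1, 0, 0, 0.04, 0], [-1, 0, 0, 0.025, 0], [-1, 0, 0, 0.01, 0], [-1, 0, 0, 0, 0], [-1, 0, 0, 0, 0]])

```text
clock: 14.5
eef_pos: [460.3, -214.3, 0.3]
eef_rot: [3.14, 0.001, 1.571]
wrist_force: [-0.0, 0.2, -1.1]
finger_gap: 19.6
finger_force: 50.0
```

Request:
arm_command(plan=[[-1, 0.02, 0, 0, 0], [-1, 0.02, 0, 0, 0], [-1, 0.01, 0, 0, 0], [-1, 0.01, 0, 0, 0], [-1, 0.01, 0, 0, 0]])

```text
clock: 15.12
eef_pos: [459.9, -143.4, -0.6]
eef_rot: [3.141, 0.0, 1.571]
wrist_force: [0.0, -4.2, -0.6]
finger_gap: 19.9
finger_force: 50.0
```

Request:
arm_command(plan=[[-1, 0.006, 0, 0, 0], [-1, 0.006, 0, 0, 0], [-1, 0.006, 0, 0, 0], [-1, 0.006, 0, 0, 0], [-1, 0.006, 0, 0, 0], [-1, 0.006, 0, 0, 0], [-1, 0.006, 0, 0, 0], [-1, 0, 0, 0, 0], [-1, 0, 0, 0, 0]])

```text
clock: 16.25
eef_pos: [459.8, -101.9, -0.7]
eef_rot: [3.141, 0.0, 1.571]
wrist_force: [-0.5, 0.4, -1.0]
finger_gap: 19.4
finger_force: 50.0
```

```bash
cat > plugs.py <<'E'
from h import *
import sys
def find(c,box=None,zmin=8):
    P=pts(c); hsv=cv2.cvtColor(c['img'],cv2.COLOR_BGR2HSV); m=cv2.inRange(hsv,(108,90,30),(130,255,255))
    m[(P[...,2]<zmin)|(P[...,2]>115)]=0
    if box: x0,x1,y0,y1=box; m[(P[...,0]<x0)|(P[...,0]>x1)|(P[...,1]<y0)|(P[...,1]>y1)]=0
    m=cv2.morphologyEx(m,cv2.MORPH_CLOSE,np.ones((3,3)))
    n,l,st,ce=cv2.connectedComponentsWithStats(m)
    for i in range(1,n):
        if st[i,4]<40: continue
        q=P[l==i]; top=np.percentile(q[:,2],85); t=q[abs(q[:,2]-top)<4]
        print(st[i].tolist(),'mean',q.mean(0).round(1),'top',top.round(1),'rect',cv2.minAreaRect(t[:,:2].astype(np.float32)),'range',q.min(0).round(0),q.max(0).round(0))
if __name__=='__main__':
    print(manip.read_state()['eef_pos'].round(1)); c=cam(sys.argv[1]); find(c,(400,680,-70,125))
    if len(sys.argv)>2: cv2.imwrite('pics/'+sys.argv[2],c['img'])
E
python3 plugs.py side; python3 plugs.py top
```

```text
[ 459.8 -101.9   -0.7]
[262, 233, 14, 13, 92] mean [609.   -7.4  69.2] top 75.9 rect ((602.1222534179688, -5.35761833190918), (33.82248306274414, 31.32717514038086), 86.75630950927734) range [587. -28.  56.] [619.  11.  79.]
[221, 272, 107, 43, 279] mean [504.1  98.7  10.4] top 12.1 rect ((526.4335327148438, 100.54835510253906), (250.39898681640625, 97.6272201538086), 20.774629592895508) range [421.  11.   4.] [660. 117.  15.]
[299, 276, 16, 20, 237] mean [460.2  41.5  26.2] top 36.0 rect ((463.4574279785156, 38.3723258972168), (27.790945053100586, 27.165597915649414), 85.03345489501953) range [449.  -8.   7.] [498.  55.  39.]
[ 459.7 -101.9   -0.7]
[271, 159, 37, 92, 137] mean [588.3  96.1  10.7] top 12.5 rect ((567.5353393554688, 102.96598815917969), (74.06322479248047, 222.50970458984375), 69.11335754394531) range [450.  27.   4.] [660. 109.  15.]
[321, 167, 14, 5, 58] mean [609.5 -23.   92.6] top 78.2 rect ((613.7416381835938, -21.753995895385742), (9.153571128845215, 27.9774227142334), 5.0166707038879395) range [337. -40.  72.] [ 619.   -8. 1032.]
[297, 237, 13, 13, 107] mean [460.2  34.6  45.9] top 38.5 rect ((461.8818054199219, 35.64727783203125), (24.175418853759766, 26.41180992126465), 89.51651763916016) range [337. -40.   9.] [ 476.   48. 1032.]
[271, 254, 45, 8, 52] mean [426.3  65.4  11.4] top 13.7 rect ((425.2124328613281, 60.28730010986328), (99.6773910522461, 15.465400695800781), 80.02655029296875) range [424.  10.   7.] [441. 108.  15.]
```

Plug 4 is out and standing on end at about (462,36). Now tube 1.

Request:
arm_command(plan=[[-1, -0.03, 0, 0, 0], [-1, -0.03, 0, 0, 0], [-1, -0.03, 0, 0, 0], [-1, -0.023, 0, 0, 0], [-1, 0, 0.033, 0, 0], [-1, 0, 0.033, 0, 0], [-1, 0, 0.033, 0, 0], [-1, 0, 0.033, 0, 0], [-1, 0, 0.033, 0, 0], [-1, 0, 0, 0, 0], [-1, 0, 0, 0, 0]])

```text
clock: 17.73
eef_pos: [624.0, -214.8, -1.3]
eef_rot: [-3.141, -0.0, 1.571]
wrist_force: [-0.9, -0.1, -1.8]
finger_gap: 19.9
finger_force: 50.0
```

```bash
python3 - <<'E'
from h import *
print(manip.read_state()['eef_pos'].round(1))
c=cam('wrist'); P=pts(c)
q=P[0:285,290:335].reshape(-1,3); q=q[(q[:,2]>45)&(q[:,2]<75)]
for lo,hi in ((-185,-165),(-150,-130),(-120,-100),(-100,-80)):
    t=q[(q[:,1]>lo)&(q[:,1]<hi)]
    if len(t): print(lo,len(t),t[:,0].min().round(1),t[:,0].max().round(1),'top',np.percentile(t[:,2],90).round(1))
E
```

```text
[ 624.  -214.8   -1.3]
-185 1185 617.6 629.6 top 64.9
-150 1421 617.6 629.5 top 64.9
-120 1688 617.8 629.6 top 64.9
-100 921 617.6 629.4 top 65.0
```

Request:
arm_command(plan=[[-1, 0.02, 0.0005, 0, 0], [-1, 0.02, 0, 0, 0], [-1, 0.01, 0, 0, 0], [-1, 0.01, 0, 0, 0], [-1, 0.01, 0, 0, 0], [-1, 0.006, 0, 0, 0], [-1, 0.006, 0, 0, 0], [-1, 0.006, 0, 0, 0], [-1, 0.006, 0, 0, 0], [-1, 0.006, 0, 0, 0], [-1, 0.006, 0, 0, 0], [-1, 0.007, 0, 0, 0], [-1, 0, 0, 0, 0], [-1, 0, 0, 0, 0]])

```text
clock: 19.52
eef_pos: [625.2, -101.9, -0.7]
eef_rot: [3.142, 0.0, 1.571]
wrist_force: [0.3, -0.6, -2.8]
finger_gap: 19.7
finger_force: 50.0
```

```bash
python3 plugs.py side
```

```text
[ 625.2 -101.9   -0.7]
[235, 254, 26, 16, 207] mean [623.7  43.8  23.7] top 34.9 rect ((623.59130859375, 40.16682434082031), (24.1651611328125, 30.2963924407959), 0.9302235245704651) range [611.  25.   5.] [660.  67.  39.]
[221, 267, 49, 33, 141] mean [585.4 115.   15.2] top 12.1 rect ((587.3971557617188, 111.32633209228516), (40.545799255371094, 156.016357421875), 75.98992156982422) range [-135.   72.    2.] [661. 780. 732.]
[299, 276, 16, 19, 235] mean [457.8  44.6  29.1] top 35.6 rect ((462.4535217285156, 37.37969207763672), (30.431175231933594, 27.602352142333984), 88.91069030761719) range [-135.   -7.    7.] [497. 780. 732.]
[271, 290, 57, 25, 152] mean [441.9  87.5  10.6] top 11.9 rect ((438.6337890625, 81.82950592041016), (126.87640380859375, 62.807640075683594), 52.96200180053711) range [422.  12.   7.] [502. 116.  14.]
```

Both plugs are out. I carry the rod back to its cradle.

Request:
arm_command(plan=[[-1, -0.03, 0, 0, 0], [-1, -0.04, 0, 0, 0], [-1, -0.04, 0, 0, 0], [-1, -0.037, 0, 0, 0], [-1, 0, 0, -0.05, 0], [-1, 0, 0, -0.05, 0], [-1, 0, 0, -0.05, 0], [-1, -0.038, -0.032, 0, 0], [-1, -0.038, -0.032, 0, 0], [-1, -0.038, -0.032, 0, 0], [-1, -0.037, -0.033, 0, 0], [-1, 0, 0, 0, 0]])

```text
clock: 21.08
eef_pos: [494.0, -402.3, 149.3]
eef_rot: [-3.141, 0.0, 1.567]
wrist_force: [-0.1, -0.5, -2.0]
finger_gap: 19.9
finger_force: 50.0
```

Request:
arm_command(plan=[[-1, 0, 0, 0, 0.165], [-1, 0, 0, 0, 0.165], [-1, 0, 0, 0, 0.165], [-1, 0, 0, 0, 0.165], [-1, 0, 0, 0, 0.165], [-1, 0, 0, 0, 0.165], [-1, 0, 0, 0, 0.165], [-1, 0, 0, 0, 0.165], [-1, 0, 0, 0, 0.165], [-1, 0, 0, 0, 0.168], [-1, 0, 0, 0, 0], [-1, 0, 0, 0, 0]])

```text
clock: 22.58
eef_pos: [496.5, -399.5, 149.2]
eef_rot: [-3.142, 0.0, -0.078]
wrist_force: [0.4, 0.0, -1.3]
finger_gap: 19.7
finger_force: 50.0
```

```bash
cat > rd.py <<'E'
from h import *
s=manip.read_state();print(s['eef_pos'].round(1),s['eef_rot'].round(4))
c=cam('wrist'); P=pts(c); cv2.imwrite('pics/w6.png',c['img'])
z0=s['eef_pos'][2]+60
q=P[0:285,270:370].reshape(-1,3); q=q[(q[:,2]>z0-8)&(q[:,2]<z0+9)&(abs(q[:,1]+400)<40)]
for lo,hi in ((520,535),(540,560),(560,580),(580,600),(600,640)):
    t=q[(q[:,0]>lo)&(q[:,0]<hi)]
    if len(t): print(lo,len(t),((t[:,1].min()+t[:,1].max())/2).round(1),'x',t[:,0].mean().round(1),'top',np.percentile(t[:,2],90).round(1))
print('tip x',q[:,0].max())
E
python3 rd.py
```

```text
[ 496.5 -399.5  149.2] [-3.1415  0.     -0.0781]
520 854 -402.1 x 527.6 top 215.3
540 1308 -403.8 x 550.2 top 215.3
560 1407 -405.4 x 570.1 top 215.4
580 1618 -407.0 x 590.2 top 215.4
600 1850 -408.6 x 610.7 top 215.4
tip x 621.746828943055
```

Request:
arm_command(plan=[[-1, 0, 0.0013, 0.04, 0.004], [-1, 0, 0, 0.04, 0], [-1, 0, 0, 0.04, 0], [-1, 0, 0, 0.02, 0], [-1, 0, 0, 0.006, 0], [-1, 0, 0, 0.005, 0], [-1, 0, 0, 0.003, 0], [-1, 0, 0, 0, 0], [-1, 0, 0, 0, 0]])

```text
clock: 23.75
eef_pos: [496.3, -401.3, -4.2]
eef_rot: [3.141, -0.001, -0.086]
wrist_force: [0.7, 0.6, -1.2]
finger_gap: 19.7
finger_force: 50.0
```

```bash
python3 rd.py
```

```text
[ 496.3 -401.3   -4.2] [ 3.1412e+00 -6.0000e-04 -8.6200e-02]
520 848 -404.2 x 527.6 top 61.9
540 1302 -406.0 x 550.2 top 62.0
560 2245 -407.5 x 571.9 top 61.7
580 1772 -408.0 x 589.4 top 61.9
600 1830 -411.3 x 610.5 top 62.0
tip x 621.2302612575704
```

Request:
arm_command(plan=[[-1, 0, -0.0004, 0.001, -0.003], [-1, 0, 0, 0, 0], [1, 0, 0, 0, 0], [1, 0, 0, 0, 0], [1, 0, 0, 0, 0], [1, 0, 0, 0, 0], [1, 0, 0, 0, 0], [1, 0, 0, 0, 0], [1, 0, 0, -0.04, 0], [1, 0, 0, -0.06, 0], [1, 0, 0, -0.06, 0], [1, 0, 0, 0, 0]])

```text
clock: 25.3
eef_pos: [497.7, -402.0, 159.7]
eef_rot: [3.136, -0.007, -0.083]
wrist_force: [0.1, 0.7, -1.1]
finger_gap: 93.8
finger_force: 0.0
```

```bash
python3 rod.py w7.png; python3 - <<'E'
from h import *
c=cam('wrist');P=pts(c);sub=P[0:300,270:350].reshape(-1,3)
for lo,hi in ((485,495),(515,530),(535,550),(590,610)):
    q=sub[(sub[:,0]>lo)&(sub[:,0]<hi)&(sub[:,2]>56)]; print(lo,len(q),((q[:,1].min()+q[:,1].max())/2).round(1),np.percentile(q[:,2],90).round(1))
E
```

```text
[ 497.7 -402.   159.7] [ 3.136 -0.007 -0.083] 25.3
[ 572.09604248 -407.32898638  377.82240293]
[299, 215, 22, 64, 1310] top 64.8 ((477.23895263671875, -399.40350341796875), (19.220157623291016, 58.422603607177734), 84.65524291992188) depth med [ 478.99573 -399.60214]
[315, 330, 40, 29, 526] top 15.1 ((344.3423767089844, -416.19757080078125), (14.707721710205078, 45.28434371948242), 21.152433395385742) depth med [ 345.08026 -416.5351 ]
485 239 -400.3 65.1
515 211 -403.5 60.6
535 222 -405.0 60.5
590 348 -409.6 60.7
```

The rod lies where it started. Now I look at the plugs from above.

Request:
arm_command(plan=[[1, 0, 0, 0, -0.165], [1, 0, 0, 0, -0.165], [1, 0, 0, 0, -0.165], [1, 0, 0, 0, -0.165], [1, 0, 0, 0, -0.165], [1, 0, 0, 0, -0.165], [1, 0, 0, 0, -0.165], [1, 0, 0, 0, -0.165], [1, 0, 0, 0, -0.165], [1, 0, 0, 0, -0.169], [1, 0.0428, 0.0053, 0, 0], [1, 0.0428, 0.0053, 0, 0], [1, 0.0428, 0.0053, 0, 0], [1, 0.0428, 0.0053, 0, 0], [1, 0.0428, 0.0053, 0, 0], [1, 0.0428, 0.0053, 0, 0], [1, 0.0428, 0.0053, 0, 0], [1, 0.0428, 0.0053, 0, 0], [1, 0, 0, 0, 0], [1, 0, 0, 0, 0]])

```text
clock: 27.9
eef_pos: [538.1, -58.6, 153.1]
eef_rot: [-3.14, -0.0, 1.571]
wrist_force: [0.2, 0.6, -0.9]
finger_gap: 93.9
finger_force: 0.0
```

```bash
python3 plugs.py wrist w8.png; python3 -c "
from h import *
print(manip.read_state()['eef_rot'])
c=dict(np.load('w5.npz'));P=pts(c);q=P[0:150,170:455].reshape(-1,3);q=q[q[:,2]<150];print('stand max z',np.percentile(q[:,2],[95,99,99.9]))"
```

```text
[538.1 -58.6 153.1]
[183, 25, 267, 110, 2688] mean [542.   92.9  14. ] top 13.0 rect ((541.614501953125, 67.0146255493164), (237.6356658935547, 92.62934875488281), 0.4456480145454407) range [423.  18.   6.] [660. 113. 371.]
[212, 99, 36, 33, 782] mean [465.9  35.4  35. ] top 37.4 rect ((462.8116760253906, 36.08734130859375), (25.97977638244629, 26.35354995727539), 87.43073272705078) range [449.  18.   8.] [538.  49. 371.]
[390, 98, 38, 32, 823] mean [621.9  36.7  34.4] top 37.5 rect ((625.2303466796875, 37.33079528808594), (26.27452278137207, 25.18182373046875), 0.016401557251811028) range [538.  18.   8.] [638.  50. 371.]
[-3.14007705e+00 -1.41770888e-04  1.57016376e+00]
stand max z [77.28467971 77.88415653 78.4826374 ]
```

View pics/w8.png

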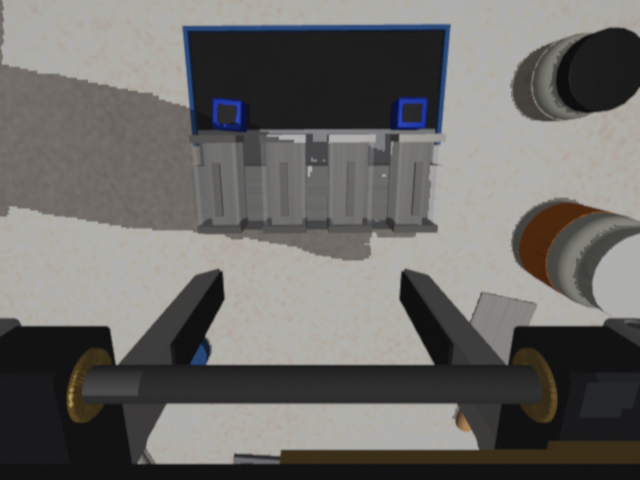

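Both plugs stand upright on the tray, at (228,114) and (411,112) px. I take plug 1 first, half open.

Request:
arm_command(plan=[[0.2, 0.033, 0.029, 0, 0], [0.2, 0.033, 0.029, 0, 0], [0.2, 0.031, 0.0291, 0, 0], [0.2, 0, 0, 0.05, 0], [0.2, 0, 0, 0.05, 0], [0.2, 0, 0, 0.02, 0], [0.2, 0, 0, 0, 0], [0.2, 0, 0, 0, 0]])

```text
clock: 28.95
eef_pos: [626.8, 38.3, 36.4]
eef_rot: [3.139, 0.0, 1.57]
wrist_force: [-0.1, -0.1, 0.1]
finger_gap: 56.8
finger_force: 0.0
```

```bash
python3 - <<'E'
from h import *
s=manip.read_state(); print(s['eef_pos'].round(1),s['eef_rot'].round(3),s['finger_gap'])
c=cam('wrist'); cv2.imwrite('pics/w9.png',c['img'])
E
```

```text
[626.8  38.3  36.4] [3.139 0.    1.57 ] 56.753874260124526
```

View pics/w9.png

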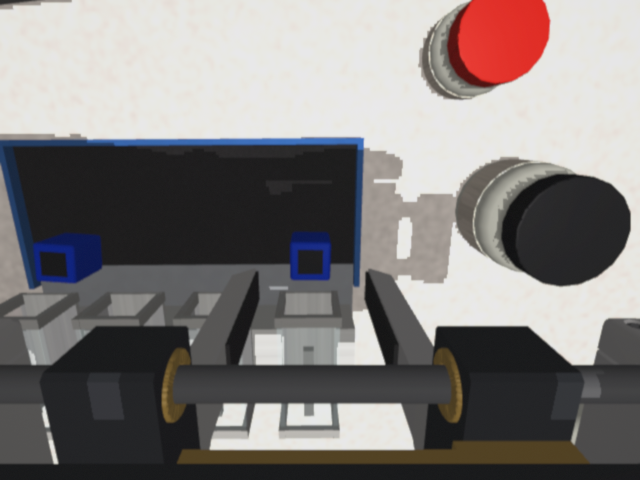

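The plug at (310,260) is centred between the fingers, and the jars are clear. Descend and grip.

Request:
arm_command(plan=[[0.2, 0, -0.001, 0.03, 0], [0.2, 0, 0, 0.02, 0], [0.2, 0, 0, 0.01, 0], [0.2, 0, 0, 0, 0], [-1, 0, 0, 0, 0], [-1, 0, 0, 0, 0], [-1, 0, 0, 0, 0], [-1, 0, 0, 0, 0], [-1, 0, 0, 0, 0], [-1, 0, 0, 0, 0]], newtons=25)

```text
clock: 30.25
eef_pos: [624.8, 38.7, -25.5]
eef_rot: [3.141, -0.0, 1.571]
wrist_force: [-1.4, 1.1, 4.1]
finger_gap: 25.9
finger_force: 25.0
```

Request:
arm_command(plan=[[-1, 0, 0, -0.02, 0], [-1, 0, 0, -0.05, 0], [-1, 0, 0, -0.05, 0], [-1, 0, 0, -0.05, 0], [-1, 0.028, -0.02, 0, 0], [-1, 0.028, -0.02, 0, 0], [-1, 0.028, -0.02, 0, 0], [-1, 0.028, -0.02, 0, 0], [-1, 0.028, -0.02, 0, 0], [-1, 0, 0, 0, -0.1], [-1, 0, 0, 0, 0], [-1, 0, 0, 0, 0]], newtons=40)

```text
clock: 31.75
eef_pos: [524.8, 178.4, 144.8]
eef_rot: [3.141, -0.0, 1.668]
wrist_force: [0.1, -0.0, 0.3]
finger_gap: 25.7
finger_force: 40.0
```

```bash
python3 - <<'E'
from h import *
s=manip.read_state(); print(s['eef_pos'].round(1),s['eef_rot'].round(3),s['finger_gap'])
c=cam('wrist'); cv2.imwrite('pics/w10.png',c['img']); P=pts(c)
m=((P[...,2]>78)&(P[...,2]<88)).astype(np.uint8); m=cv2.morphologyEx(m,cv2.MORPH_OPEN,np.ones((3,3)))
n,l,st,ce=cv2.connectedComponentsWithStats(m)
for i in range(1,n):
    if st[i,4]>400:
        q=P[l==i]; print(st[i].tolist(),cv2.minAreaRect(q[:,:2].astype(np.float32)),np.median(q[:,2]))
hsv=cv2.cvtColor(c['img'],cv2.COLOR_BGR2HSV); b=cv2.inRange(hsv,(108,90,30),(130,255,255))>0
q=P[b]; q=q[(q[:,2]>150)&(q[:,2]<240)]; print('held',len(q),np.median(q,0).round(1),q.min(0).round(1),q.max(0).round(1))
E
```

```text
[524.8 178.4 144.8] [ 3.141 -0.     1.668] 25.716980425955256
[312, 0, 32, 202, 6070] ((526.3759765625, 275.8831481933594), (22.089204788208008, 139.24659729003906), 6.041794300079346) 82.2322475372955
[526, 82, 38, 100, 700] ((688.3148193359375, 273.0391540527344), (21.45503044128418, 71.84882354736328), 7.043599605560303) 83.12055900830671
held 2719 [523.9 186.2 206.3] [510.  163.5 177.5] [548.3 191.5 211.7]
```

View pics/w10.png

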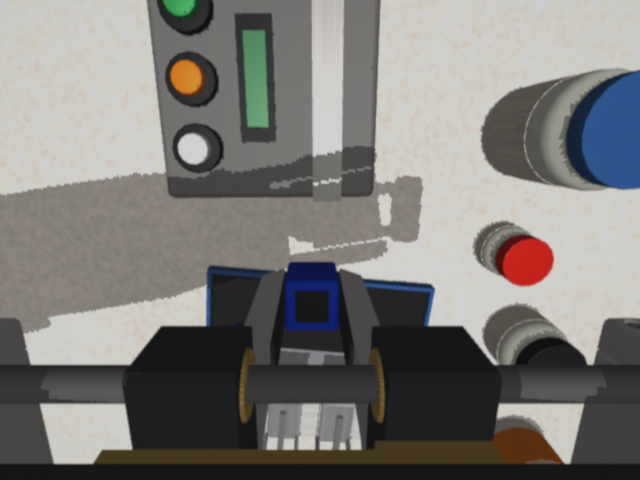

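Wrist view: the bar is the light strip at (327,0–200), yaw 0.1055; the plug is held upright at (310,300). Move over the bar and lower.

Request:
arm_command(plan=[[-1, 0.027, 0.0038, 0, -0.008], [-1, 0.027, 0.0038, 0, 0], [-1, 0.0264, 0.0038, 0, 0], [-1, 0, 0, 0.03, 0], [-1, 0, 0, 0.03, 0], [-1, 0, 0, 0.02, 0], [-1, 0, 0, 0.006, 0], [-1, 0, 0, 0, 0], [-1, 0, 0, 0, 0]])

```text
clock: 32.92
eef_pos: [528.1, 260.0, 59.3]
eef_rot: [3.14, -0.0, 1.678]
wrist_force: [-0.4, -0.5, -0.3]
finger_gap: 25.7
finger_force: 40.0
```

```bash
python3 - <<'E'
from h import *
s=manip.read_state(); print(s['eef_pos'].round(1),s['eef_rot'].round(3),s['finger_gap'],s['wrist_force'])
c=cam('wrist'); cv2.imwrite('pics/w11.png',c['img']); P=pts(c)
m=((P[...,2]>78)&(P[...,2]<87)&(P[...,0]<580)).astype(np.uint8); m=cv2.morphologyEx(m,cv2.MORPH_OPEN,np.ones((3,3)))
n,l,st,ce=cv2.connectedComponentsWithStats(m)
for i in range(1,n):
    if st[i,4]>800:
        q=P[l==i]; print(st[i].tolist(),cv2.minAreaRect(q[:,:2].astype(np.float32)),np.median(q[:,2]))
hsv=cv2.cvtColor(c['img'],cv2.COLOR_BGR2HSV); b=cv2.inRange(hsv,(108,90,30),(130,255,255))>0
q=P[b]; q=q[(q[:,2]>80)&(q[:,2]<140)&(abs(q[:,0]-525)<40)]; t=q[q[:,2]>np.percentile(q[:,2],90)-4]; print('held',len(t),cv2.minAreaRect(t[:,:2].astype(np.float32)),np.percentile(q[:,2],[2,50,98]))
E
```

```text
[528.1 260.   59.3] [ 3.14  -0.     1.678] 25.71768187072093 [-0.41755564 -0.53058252 -0.34198943]
[290, 6, 47, 256, 10812] ((520.4797973632812, 331.38763427734375), (22.089181900024414, 129.58270263671875), 5.983113765716553) 82.21867355257459
[294, 331, 37, 26, 945] ((532.7657470703125, 215.05963134765625), (21.945398330688477, 18.41991424560547), 5.501649379730225) 82.28465892557182
held 1825 ((527.6927490234375, 259.2843933105469), (25.94546890258789, 26.009897232055664), 6.331180572509766) [ 93.0567605  120.67703167 122.76216212]
```

Request:
arm_command(plan=[[-1, 0, 0, 0.004, 0], [-1, 0, 0, 0.002, 0], [-1, 0, 0, 0.0005, 0], [-1, 0, 0, 0, 0], [-1, 0, 0, 0, 0]])

```text
clock: 33.6
eef_pos: [527.6, 259.9, 52.4]
eef_rot: [3.141, -0.0, 1.679]
wrist_force: [-2.6, -1.8, 7.7]
finger_gap: 25.5
finger_force: 40.0
```

Request:
arm_command(plan=[[-1, 0, 0, -0.0005, 0], [-1, 0, 0, 0, 0], [-0.3, 0, 0, 0, 0], [-0.1, 0, 0, 0, 0], [0.2, 0, 0, 0, 0], [0.2, 0, 0, 0, 0], [0.2, 0, 0, 0, 0], [0.2, 0, 0, -0.02, 0], [0.2, 0, 0, -0.05, 0], [0.2, 0, 0, -0.03, 0], [0.2, -0.04, 0, 0, 0], [0.2, -0.04, 0, 0, 0], [0.2, 0, 0, 0, 0], [0.2, 0, 0, 0, 0]])

```text
clock: 35.35
eef_pos: [536.2, 180.8, 152.3]
eef_rot: [3.141, -0.0, 1.679]
wrist_force: [-0.4, -0.1, -0.2]
finger_gap: 56.5
finger_force: 0.0
```

```bash
cat > bar.py <<'E'
from h import *
s=manip.read_state(); print(s['eef_pos'].round(1),s['eef_rot'].round(3),s['clock'])
c=cam('wrist'); cv2.imwrite('pics/wb.png',c['img']); P=pts(c)
hsv=cv2.cvtColor(c['img'],cv2.COLOR_BGR2HSV); b=cv2.inRange(hsv,(108,90,30),(130,255,255)); b[(P[...,2]<84)|(P[...,2]>125)|(abs(P[...,0]-525)>50)|(P[...,1]<190)]=0
b=cv2.morphologyEx(b,cv2.MORPH_CLOSE,np.ones((3,3)))
n,l,st,ce=cv2.connectedComponentsWithStats(b)
for i in range(1,n):
    if st[i,4]<150: continue
    q=P[l==i]; t=q[q[:,2]>np.percentile(q[:,2],90)-4]; r=cv2.minAreaRect(t[:,:2].astype(np.float32))
    print(st[i].tolist(),r,'top',np.percentile(q[:,2],90),'off bar',r[0][0]-(520.5+(331.4-r[0][1])*.1058))
E
python3 bar.py
```

```text
[536.2 180.8 152.3] [ 3.141 -0.     1.679] 35.35
[293, 116, 38, 39, 957] ((527.5210571289062, 257.26348876953125), (25.71116828918457, 25.172821044921875), 6.142820835113525) top 115.06669831923139 off bar -0.8225857592773309
```

Plug 1 stands on the bar. Next is plug 4.

Request:
arm_command(plan=[[0.2, 0, 0, 0, 0.108], [0.2, -0.0358, -0.0184, 0, 0], [0.2, -0.0358, -0.0184, 0, 0], [0.2, -0.0358, -0.0183, 0, 0], [0.2, -0.0358, -0.0183, 0, 0], [0.2, 0, 0, 0.04, 0], [0.2, 0, 0, 0.04, 0], [0.2, 0, 0, 0.04, 0], [0.2, 0, 0, 0, 0], [0.2, 0, 0, 0, 0]])

```text
clock: 36.65
eef_pos: [463.6, 37.6, 33.7]
eef_rot: [3.14, -0.0, 1.572]
wrist_force: [-0.1, -0.4, 0.2]
finger_gap: 56.6
finger_force: 0.0
```

```bash
python3 - <<'E'
from h import *
from plugs import find
s=manip.read_state(); print(s['eef_pos'].round(1),s['eef_rot'].round(3),s['finger_gap'])
c=cam('wrist'); find(c,(435,490,15,65),20)
E
```

```text
[463.6  37.6  33.7] [ 3.14  -0.     1.572] 56.58158841301105
[290, 237, 43, 47, 1290] mean [462.7  39.7  35.7] top 37.3 rect ((462.5706787109375, 36.94747543334961), (25.565570831298828, 25.959074020385742), 85.82260131835938) range [450.  24.  19.] [476. 114. 251.]
```

Request:
arm_command(plan=[[0.2, 0, -0.0008, 0.03, 0], [0.2, 0, 0, 0.02, 0], [0.2, 0, 0, 0.007, 0], [0.2, 0, 0, 0, 0], [-1, 0, 0, 0, 0], [-1, 0, 0, 0, 0], [-1, 0, 0, 0, 0], [-1, 0, 0, 0, 0], [-1, 0, 0, 0, 0], [-1, 0, 0, 0, 0]], newtons=40)

```text
clock: 37.95
eef_pos: [462.1, 37.1, -24.6]
eef_rot: [3.141, -0.0, 1.571]
wrist_force: [-0.1, -0.7, 4.5]
finger_gap: 25.6
finger_force: 39.5
```

Request:
arm_command(plan=[[-1, 0, 0, -0.02, 0], [-1, 0, 0, -0.05, 0], [-1, 0, 0, -0.05, 0], [-1, 0, 0, -0.05, 0], [-1, 0.0366, 0.0073, 0, 0], [-1, 0.0366, 0.0073, 0, 0], [-1, 0.0366, 0.0073, 0, 0], [-1, 0.0366, 0.0073, 0, 0], [-1, 0.0366, 0.0073, 0, 0], [-1, 0.0366, 0.0073, 0, 0], [-1, 0.0366, 0.0073, 0, 0], [-1, 0.0366, 0.0073, 0, 0], [-1, 0, 0, 0, -0.106], [-1, 0, 0, 0.03, 0], [-1, 0, 0, 0.03, 0], [-1, 0, 0, 0.015, 0], [-1, 0, 0, 0, 0], [-1, 0, 0, 0, 0]])

```text
clock: 40.2
eef_pos: [520.9, 330.2, 71.5]
eef_rot: [3.14, -0.001, 1.677]
wrist_force: [0.9, 0.1, 0.0]
finger_gap: 25.9
finger_force: 39.5
```

```bash
python3 bar.py
```

```text
[520.9 330.2  71.5] [ 3.140e+00 -1.000e-03  1.677e+00] 40.2
[285, 260, 55, 20, 686] ((522.5018310546875, 370.171142578125), (69.46669006347656, 26.56414222717285), 85.3042221069336) top 123.19724871472818 off bar 6.103817939453165
[291, 356, 40, 9, 351] ((525.31591796875, 337.2689514160156), (24.52272605895996, 137.5636444091797), 0.7896595001220703) top 92.92097079270746 off bar 5.436853028564428
[289, 404, 44, 19, 491] ((523.165771484375, 325.4383544921875), (24.76201057434082, 161.96560668945312), 3.6997170448303223) top 115.11074686778181 off bar 2.0350293896484573
```

```bash
sed -e 's/>125)/>145)/' bar.py > bar2.py; python3 bar2.py; python3 - <<'E'
from h import *
c=cam('wrist');P=pts(c);hsv=cv2.cvtColor(c['img'],cv2.COLOR_BGR2HSV); b=cv2.inRange(hsv,(108,90,30),(130,255,255))>0
q=P[b]; q=q[(q[:,1]>300)&(q[:,1]<360)&(q[:,2]>86)&(q[:,2]<150)]; print(len(q),np.percentile(q[:,2],[1,50,99]),q.min(0),q.max(0))
E
```

```text
[520.9 330.2  71.5] [ 3.140e+00 -1.000e-03  1.677e+00] 40.25
[284, 260, 57, 70, 2722] ((518.5007934570312, 361.4770202636719), (26.4947509765625, 89.38472747802734), 3.4052839279174805) top 133.43423142097163 off bar 1.182942200927755
[291, 356, 40, 9, 349] ((526.2611694335938, 270.34832763671875), (24.530780792236328, 2.1291842460632324), 5.811684608459473) top 93.11108214423955 off bar -0.698097502441442
[289, 404, 43, 19, 488] ((520.2117919921875, 325.43743896484375), (24.535184860229492, 161.67674255371094), 5.959038734436035) top 115.08608462270871 off bar -0.9190469653319724
2705 [103.6739052  131.94734234 134.28042756] [506.02471385 315.82506662 100.76496374] [533.96072561 343.08326658 136.34791887]
```

Request:
arm_command(plan=[[-1, 0, 0, 0.01, 0], [-1, 0, 0, 0.005, 0], [-1, 0, 0, 0.0025, 0], [-1, 0, 0, 0.001, 0], [-1, 0, 0, 0, 0], [-1, 0, 0, 0, 0]])

```text
clock: 41.1
eef_pos: [520.7, 330.1, 53.3]
eef_rot: [3.14, -0.001, 1.677]
wrist_force: [-5.4, -3.0, 14.9]
finger_gap: 25.6
finger_force: 39.5
```

Request:
arm_command(plan=[[-1, 0, 0, -0.0006, 0], [-1, 0, 0, -0.0003, 0], [-1, 0, 0, 0, 0], [-0.3, 0, 0, 0, 0], [-0.1, 0, 0, 0, 0], [0.2, 0, 0, 0, 0], [0.2, 0, 0, 0, 0], [0.2, 0, 0, 0, 0], [0.2, 0, 0, -0.02, 0], [0.2, 0, 0, -0.05, 0], [0.2, 0, 0, -0.05, 0], [-1, -0.04, 0, 0, 0], [-1, -0.04, 0, 0, 0], [-1, -0.04, 0, 0, 0], [-1, -0.03, 0, 0, 0], [-1, 0, 0, 0, 0], [-1, 0, 0, 0, 0]])

```text
clock: 43.22
eef_pos: [536.2, 181.4, 172.7]
eef_rot: [3.141, -0.0, 1.677]
wrist_force: [0.8, 0.0, -0.4]
finger_gap: 1.5
finger_force: 0.0
```

```bash
python3 bar.py; python3 - <<'E'
from h import *
c=cam('wrist');P=pts(c);hsv=cv2.cvtColor(c['img'],cv2.COLOR_BGR2HSV)
for n,lo,hi in(('orange',(5,150,60),(20,255,255)),('green',(50,120,50),(80,255,255))):
    m=cv2.inRange(hsv,lo,hi); m[(abs(P[...,2]-56)>5)|(P[...,0]>460)|(P[...,0]<380)]=0; q=P[m>0]; print(n,len(q),cv2.minAreaRect(q[:,:2].astype(np.float32)),np.median(q,0))
E
```

```text
[536.2 181.4 172.7] [ 3.141 -0.     1.677] 43.225
[294, 8, 38, 50, 1255] ((523.61376953125, 299.16851806640625), (25.370363235473633, 84.34385681152344), 5.4466753005981445) top 115.01665661591194 off bar -0.29632125732416625
[294, 118, 35, 36, 832] ((527.3363037109375, 257.6104736328125), (25.42424201965332, 25.021135330200195), 6.029785633087158) top 115.12395417303927 off bar -0.9706281787109674
orange 754 ((414.81365966796875, 289.3084411621094), (24.914913177490234, 25.077970504760742), 70.29158782958984) [415.54074673 289.15009304  55.94875852]
green 804 ((409.2166748046875, 341.98046875), (25.088451385498047, 21.450429916381836), 7.203254222869873) [409.98855804 342.6301398   55.93729388]
```

Both plugs stand on the bar. I go to the orange key.

Request:
arm_command(plan=[[-1, 0, -0.0364, 0, 0], [-1, 0, -0.0364, 0, 0], [-1, 0, -0.0363, 0, 0], [-1, 0.04, 0, 0, 0], [-1, 0.04, 0, 0, 0], [-1, 0.0398, 0, 0, 0], [-1, 0, 0, 0.05, 0], [-1, 0, 0, 0.05, 0], [-1, 0, 0, 0.04, 0], [-1, 0, 0, 0.01, 0], [-1, 0, 0, 0, 0], [-1, 0, 0, 0, 0]])

```text
clock: 44.82
eef_pos: [415.8, 289.0, 24.3]
eef_rot: [3.139, -0.001, 1.677]
wrist_force: [0.5, 0.3, 0.1]
finger_gap: 0.4
finger_force: 0.0
```

Request:
arm_command(plan=[[-1, 0, 0, 0.005, 0], [-1, 0, 0, 0.004, 0], [-1, 0, 0, 0.002, 0], [-1, 0, 0, 0.001, 0], [-1, 0, 0, 0, 0]])

```text
clock: 45.45
eef_pos: [415.6, 288.7, 11.8]
eef_rot: [3.14, -0.001, 1.677]
wrist_force: [-3.2, -1.1, 15.4]
finger_gap: 0.4
finger_force: 7.5
```

Request:
arm_command(plan=[[-1, 0, 0, -0.01, 0], [-1, 0, 0, -0.03, 0], [-1, 0.027, 0, 0, 0], [-1, 0.0269, -0.0004, 0, 0], [-1, 0, 0, 0, 0], [-1, 0, 0, 0.02, 0], [-1, 0, 0, 0.01, 0], [-1, 0, 0, 0.006, 0], [-1, 0, 0, 0.003, 0], [-1, 0, 0, 0.001, 0], [-1, 0, 0, 0, 0], [-1, 0, 0, 0, 0]])

```text
clock: 46.95
eef_pos: [409.1, 341.6, 11.9]
eef_rot: [3.141, 0.0, 1.677]
wrist_force: [-5.8, -5.8, 14.3]
finger_gap: 0.1
finger_force: 7.0
```

Request:
arm_command(plan=[[-1, 0, 0, -0.02, 0], [-1, 0, 0, -0.05, 0], [-1, 0, 0, -0.05, 0], [-1, 0, 0, -0.05, 0], [-1, -0.04, 0, 0, 0], [-1, -0.04, 0, 0, 0], [-1, -0.04, 0, 0, 0], [-1, -0.04, 0, 0, 0], [-1, -0.04, 0, 0, 0], [-1, -0.04, 0, 0, 0], [-1, -0.04, 0, 0, 0], [-1, -0.04, 0, 0, 0], [-1, 0, 0, 0, 0], [-1, 0, 0, 0, 0]])

```text
clock: 48.7
eef_pos: [442.9, 24.0, 180.9]
eef_rot: [3.141, -0.0, 1.676]
wrist_force: [1.0, 0.3, 0.3]
finger_gap: 0.3
finger_force: 0.0
```

```bash
python3 - <<'E'
from h import *
print(manip.read_state()['eef_pos'],manip.read_state()['clock'])
c=cam('top'); cv2.imwrite('pics/topf.png',c['img']); P=pts(c)
hsv=cv2.cvtColor(c['img'],cv2.COLOR_BGR2HSV)
m=cv2.inRange(hsv,(0,150,80),(8,255,255)); k=np.zeros_like(m); k[190:270,470:550]=255; m&=k
v,u=np.nonzero(m); r=cv2.minAreaRect(np.stack([u,v],1).astype(np.float32)); print('handle',len(u),ray(c,*r[0],65).round(1),np.median(P[m>0],0))
E
```

```text
[442.86948753  24.01048383 180.87075383] 48.7
handle 172 [ 463.5 -397.2   65. ] [ 464.75950503 -397.12303415   63.6455082 ]
```

View pics/topf.png

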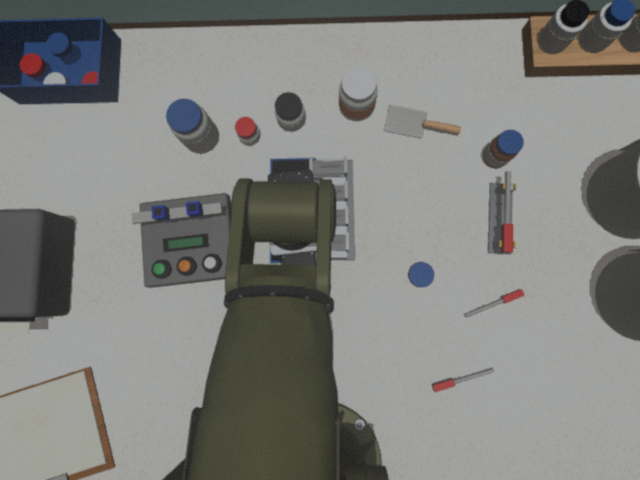

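Top view: both plugs are on the bar at (160,212) and (193,208). The rod has been knocked about 13 mm back in its cradle, handle now at (508,238), so I'll reset it.

Request:
arm_command(plan=[[-1, -0.04, 0, 0, 0], [-1, -0.04, 0, 0, 0], [-1, -0.04, 0, 0, 0], [-1, -0.04, 0, 0, 0], [-1, -0.04, 0, 0, 0], [-1, -0.04, 0, 0, 0], [-1, -0.04, 0, 0, 0], [-1, -0.04, 0, 0, 0], [-1, -0.04, 0, 0, 0], [1, -0.04, 0, 0, 0], [1, -0.027, 0, 0, 0], [1, 0, 0, 0, 0]])

```text
clock: 50.25
eef_pos: [488.4, -401.1, 179.9]
eef_rot: [-3.141, -0.001, 1.677]
wrist_force: [0.4, 0.9, 0.1]
finger_gap: 27.2
finger_force: 0.0
```

Request:
arm_command(plan=[[1, 0, 0, 0, 0.16], [1, 0, 0, 0, 0.16], [1, 0, 0, 0, 0.16], [1, 0, 0, 0, 0.16], [1, 0, 0, 0, 0.16], [1, 0, 0, 0, 0.16], [1, 0, 0, 0, 0.16], [1, 0, 0, 0, 0.16], [1, 0, 0, 0, 0.16], [1, 0, 0, 0, 0.16], [1, 0, 0, 0, 0.158], [1, 0, 0, 0, 0]])

```text
clock: 51.75
eef_pos: [488.6, -399.5, 180.8]
eef_rot: [-3.142, -0.0, -0.079]
wrist_force: [0.3, 0.7, 0.7]
finger_gap: 94.1
finger_force: 0.0
```

```bash
cat > rc.py <<'E'
from h import *
s=manip.read_state(); print(s['eef_pos'].round(1),s['eef_rot'].round(3),s['clock'])
c=cam('wrist');P=pts(c);sub=P[0:310,250:380].reshape(-1,3)
for lo,hi in ((460,475),(480,490),(510,525),(530,550),(570,585)):
    q=sub[(sub[:,0]>lo)&(sub[:,0]<hi)&(sub[:,2]>56)&(sub[:,2]<75)&(abs(sub[:,1]+403)<22)]
    if len(q): print(lo,len(q),'x',q[:,0].mean().round(1),'y',((q[:,1].min()+q[:,1].max())/2).round(1),'w',np.ptp(q[:,1]).round(1),np.percentile(q[:,2],90).round(1))
E
python3 rc.py; python3 rod.py w12.png
```

```text
[ 488.6 -399.5  180.8] [-3.142 -0.    -0.079] 51.75
460 312 x 467.6 y -395.7 w 20.5 65.1
480 214 x 485.0 y -397.1 w 19.9 65.1
510 187 x 517.7 y -399.3 w 11.5 60.5
530 262 x 540.0 y -401.1 w 11.8 60.5
570 291 x 577.3 y -407.2 w 27.7 60.4
[ 488.5 -399.8  180.8] [-3.142 -0.    -0.076] 51.8
[ 564.35737696 -405.79633055  398.44490244]
[298, 213, 21, 60, 1134] top 64.8 ((464.97802734375, -395.3589172363281), (18.385549545288086, 58.38371276855469), 85.83193969726562) depth med [ 467.19315 -395.56482]
[316, 313, 38, 27, 496] top 14.9 ((344.2173156738281, -416.45257568359375), (14.23386287689209, 44.59373092651367), 22.73986053466797) depth med [ 344.94974 -416.71637]
```

Request:
arm_command(plan=[[1, -0.0048, -0.0022, 0.04, 0], [1, 0, 0, 0.05, 0], [1, 0, 0, 0.05, 0], [1, 0, 0, 0.03, 0], [1, 0, 0, 0.012, 0], [1, 0, 0, 0.0045, 0], [1, 0, 0, 0, 0], [-1, 0, 0, 0, 0], [-1, 0, 0, 0, 0], [-1, 0, 0, 0, 0], [-1, 0, 0, 0, 0], [-1, 0, 0, 0, 0], [-1, 0, 0, 0, 0], [-1, 0, 0, 0, 0], [-1, 0, 0, 0, 0]], newtons=50)

```text
clock: 53.72
eef_pos: [483.4, -398.3, -5.9]
eef_rot: [-3.141, 0.0, -0.081]
wrist_force: [0.5, 0.2, 0.2]
finger_gap: 19.9
finger_force: 50.0
```

Request:
arm_command(plan=[[-1, 0, 0, -0.005, 0], [-1, 0, 0, -0.01, 0], [-1, 0, 0, -0.015, 0], [-1, 0, 0, 0, 0], [-1, 0, 0, 0, 0]])

```text
clock: 54.35
eef_pos: [483.3, -398.3, 24.1]
eef_rot: [-3.142, 0.0, -0.081]
wrist_force: [-0.2, 0.7, -1.6]
finger_gap: 19.7
finger_force: 50.0
```

```bash
python3 rd.py
```

```text
[ 483.3 -398.3   24.1] [-3.1416  0.     -0.0812]
520 915 -402.3 x 527.6 top 90.3
540 1384 -404.1 x 550.2 top 90.4
560 1539 -405.7 x 570.1 top 90.4
580 1724 -407.6 x 590.3 top 90.5
600 727 -408.5 x 603.9 top 90.5
tip x 608.4455408053682
```

Request:
arm_command(plan=[[-1, 0.007, 0.0013, 0, 0], [-1, 0.006, 0, 0, 0], [-1, 0, 0, 0, 0], [-1, 0, 0, 0.015, 0], [-1, 0, 0, 0.01, 0], [-1, 0, 0, 0.004, 0], [-1, 0, 0, 0, 0], [-1, 0, 0, 0.0005, 0], [-1, 0, 0, 0, 0]])

```text
clock: 55.52
eef_pos: [496.3, -400.7, -5.3]
eef_rot: [3.142, -0.0, -0.081]
wrist_force: [-0.4, -0.2, -1.1]
finger_gap: 19.5
finger_force: 50.0
```

```bash
python3 rd.py
```

```text
[ 496.3 -400.7   -5.3] [ 3.1415e+00 -1.0000e-04 -8.1200e-02]
520 852 -403.7 x 527.6 top 60.9
540 1300 -405.5 x 550.2 top 61.0
560 2382 -407.3 x 572.1 top 60.7
580 1763 -407.8 x 589.1 top 60.9
600 1896 -410.4 x 610.5 top 61.0
tip x 621.7457016162447
```

Same pose as at the start. I release, lift and check.

Request:
arm_command(plan=[[-0.4, 0, 0, 0, 0], [0, 0, 0, 0, 0], [1, 0, 0, 0, 0], [1, 0, 0, 0, 0], [1, 0, 0, 0, 0], [1, 0, 0, 0, 0], [1, 0, 0, 0, 0], [1, 0, 0, -0.04, 0], [1, 0, 0, -0.06, 0], [1, 0, 0, -0.06, 0], [1, 0, 0, 0, 0], [1, 0, 0, 0, 0]])

```text
clock: 57.08
eef_pos: [496.0, -400.4, 153.9]
eef_rot: [-3.141, 0.001, -0.081]
wrist_force: [1.0, -0.2, -0.4]
finger_gap: 94.1
finger_force: 0.0
```

```bash
python3 rod.py w13.png; python3 rc.py; python3 - <<'E'
from h import *
import plugs
c=cam('top'); plugs.find(c,(480,560,190,410),85)
E
```

```text
[ 496.  -400.4  153.9] [-3.141e+00  1.000e-03 -8.100e-02] 57.075
[ 571.97455674 -406.99634738  371.40080092]
[301, 213, 22, 65, 1335] top 64.7 ((477.7155456542969, -399.27569580078125), (18.87392807006836, 57.811100006103516), 85.03752136230469) depth med [ 478.95758 -399.46216]
[316, 332, 41, 27, 526] top 15.0 ((344.06640625, -416.3902893066406), (14.876123428344727, 45.099853515625), 21.31277084350586) depth med [ 345.06494 -416.41785]
[ 495.8 -400.2  153.1] [-3.14e+00  2.00e-03 -8.10e-02] 57.125
460 361 x 467.6 y -398.6 w 21.0 65.1
480 252 x 485.0 y -400.0 w 20.3 65.1
510 214 x 517.5 y -402.6 w 11.7 60.6
530 297 x 540.2 y -404.9 w 12.7 60.6
570 335 x 577.3 y -407.3 w 27.5 60.4
[186, 202, 14, 13, 111] mean [524.9 251.3 121.4] top 114.7 rect ((527.220947265625, 255.12294006347656), (25.491317749023438, 24.575117111206055), 3.828000783920288) range [337. -40. 105.] [ 541.  269. 1032.]
[152, 206, 13, 13, 105] mean [519.3 323.3 113.1] top 115.1 rect ((520.3941040039062, 325.5731201171875), (25.360958099365234, 23.69828987121582), 2.328435182571411) range [508. 314. 106.] [533. 338. 117.]
```

The rod is seated at its start pose, both plugs are upright on the bar, and the robot is clear.

```bash
python3 -c "
from h import *
print(ticket.sign_off())"
```

```text
the job is handed in; nothing more can be done
None
```

I handed the job in after about 57 s on the robot's clock, with no verdict returned: the scale was zeroed, both plugs (tubes 1 and 4) stand on the weigh bar, the count and store keys were pressed in that order, and the rod is back in its cradle after I reset it from a 13 mm knock.

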